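# Load the sample pan into the moisture analyser with its pan handler

### The job

Load the moisture analyser: using the steel pan handler, carry the aluminium pan with the orange specimen in it, level and without touching the pan with the gripper, under the open hood, and set it down softly into the pan support. Draw the handler out, stand it back on its feet on the bench, and close the hood fully. Leave the bottle, the jar and the roll of tape where they are.

Things in the scene. Friction and masses are not known exactly. Their poses are not given: they have to be found in the camera images.
- analyser: White bench moisture analyser, 290 x 190 mm, fixed. Origin: underside centre on the bench; x points to its back, z up. Front at x = -140 mm: control panel sloping up from 26 mm above the bench to the flat deck, which is 45 mm above it from x = -78 mm on; hinge housing at the back (x over 110 mm) 128 mm high.
- pan_support (a point): Top centre of the pan support (66 mm above the bench, 21 mm above the deck), a steel cross on a stem; the pan's underside rests here. Axes as the analyser's. Four arms at 45 degrees to them, 43 mm long, with upturned ends 4 mm high whose inner faces are 40 mm from the centre (pan foot: 34 mm). The handler's fork passes down round the cross; enter and leave from the front (-x).
- hood (a joint): Heater hood angle (rad): 0 closed, positive open, stop at 0.90. Stiff hinge, stays where left; 2 to 6 N down on the tab closes it. Shell 172 mm wide, reaching 197 mm forward of the hinge, walls from 78 mm below to 37 mm above the hinge line (when closed). Open, its front edge overhangs the pan support, so an upright hand on the handle would meet it; leaning back along the handle it is clear.
- hood_hinge (a point): Middle of the hood's level hinge line (along the analyser's y): 100 mm behind the pan support, 125 mm above the bench. Axes as the analyser's.
- hood_tab (a point): Middle of the upper face of the grey tab at the front of the hood (70 mm wide, sticks out 25 mm, 9 mm thick): 210 mm forward of the hinge line and 8.5 mm above it when closed; it swings about the hinge line with the hood. Press here to close the hood.
- handler: Steel pan handler, loose, about 200 g: a flat U-shaped fork 115 mm wide, plate 4 mm thick, its top 16 mm above the soles of four rubber feet. Origin: middle of the U, level with the soles; x to the open end, z up. Tines end at x = +48 mm, heel from -45 to -76 mm, gap between the tines 89 mm. A blue handle rises from the heel, leaning back (to -x) 30 degrees from vertical.
- handler_grip (a point): Where to grip the handler's blue handle, on its axis: x = -99 mm, y = 0, z = 69.7 mm in the handler's frame; axes as the handler's. The handle is 16 mm thick along y (grip across this), 22 mm deep, 90 mm long; its top end is 42 mm farther up along its axis, the plate 62 mm down. Grip with the fingers along the handle (30 degrees lean), firmly (60 N or more).
- pan: Round aluminium sample pan, loose, 35 g, 14 mm high. Origin: centre of its underside; z up. Foot radius 34 mm, wall widening to 41 mm, flat flange of radius 52 mm whose underside is 12 mm above the foot. At the start it hangs in the handler's fork by its flange, underside 4 mm above the bench, with some 3 mm play sideways; it can slide out at the open end.
- specimen: Orange plastic disc, 42 mm across, 8 mm thick, loose in the pan (inner floor 2 mm above the pan's underside). Origin: centre of its underside; z up.
- bottle: White reagent bottle with blue cap, 68 mm across, 156 mm high; bystander. Origin: underside centre.
- jar: Specimen jar with blue screw lid, 52 mm across, 69 mm high; bystander. Origin: underside centre.
- label_tape: Roll of lime-green label tape lying flat, 58 mm across, 18 mm high; bystander. Origin: underside centre.

How it is judged:
By the outcome, as a careful person would: the job done as asked, in the order asked, and still so for the second after the job is handed in, with the robot touching nothing.
It also fails if it takes over 72 s, if anything falls off the work surface, if the arm or the gripper's body presses on something with over 40 N, if the wrist force passes 120 N, or if a joint passes its speed limit or range.

### The arm

A 6-joint arm with a two-finger parallel gripper is mounted at the origin on a cart in front of the work surface, level with it; the furniture and walls round the work are solid. World frame = base frame: x ahead of the robot, y to its left, z up, the work surface at z = 0. Lengths are in mm, angles in rad, forces in N, time in s.
With the tool pointing down it reaches from about 350 to 725 mm from the base axis. Payload 6 kg.
Tool frame: the origin (TCP) lies at the very end of the fingers, on their centre line; the grasp point (between the pads) lies 19 mm behind it (bot.pinch_z is the distance from the TCP to the grasp point, in mm); z points along the fingers, y is the line along which they close (so a half turn about z gives the same grasp; the last joint's range is limited). The gripper opens to 85 mm and grips with 20 to 120 N. Pads are 22 mm wide; open, the fingers measure 114 mm over their backs; the gripper's body (76 mm by 85 mm) begins 54 mm behind the grasp point. The pads swing forward as they close: fully open they stand 13 mm farther back than shut.
Start: joints at [-0.887, 0.04, 0.085, 0, -1.615, -0.334], TCP at [205.634, -563.638, 231.261] pointing down, gripper open.
Joint ranges: [-2.56, 2.56], [-1.29, 2.01], [-1.08, 1.49], [-3.29, 1.98], [-2.81, -0.18], [-2.99, 2.99]. Speed limits (rad/s): [2.57, 2.57, 3.01, 3.14, 3.14, 3.14].

### API

Orientations are given as [roll, pitch, yaw] about the fixed x, y, z axes, in that order (R = Rz(yaw) Ry(pitch) Rx(roll)).
In Python, from bench import bot, vision, job gives the robot as it stands.
- The arm moves only by the tool move_arm, never from a script. Its argument "motion" is a list of rows, each an object with "fingers": the finger opening in cm, from 0 to 8.54; "xyz": the shift along the tool's x, y, z in cm, a list of three; "turn": the turn, a rotation vector about the tool's x, y, z in rad, a list of three. In form: [{"fingers": fingers, "xyz": [dx, dy, dz], "turn": [ax, ay, az]}, ...]. A call has 1 to 10 rows; each row is the pose to reach, as a shift and turn from the pose commanded when the call began, along the tool's axes at that moment; what a row does not reach only later rows make up. A row lasts 1/8 s, in which the tool goes at most 62.5 mm and 10.7 degrees, less where a joint would pass 70% of its speed; a pose out of reach is approached as far as the arm can. A call with a gripper value outside its range is refused whole. The fingers move at their own pace and stop on an object; "newtons" is the grip in N (left out, the last holds). Time passes only in rows, so rows that repeat a pose let the fingers close. It gives the time, the measured TCP pose, the force, the opening and the grip force at its end, in the units of the state.
- bot.read_state(): the state, without advancing time (a new reading comes with each control period).
- vision.get_image(name): name is "scene" or "side" or "wrist"; returns the picture (400x640x3 uint8, red, green, blue); there is no depth.
- vision.get_calibration(name): a dict with "fx", "fy", "cx", "cy" (pixels), "k1" (the pictures are not rectified: a ray, as slopes to the right and down, at radius r is drawn at 1 + k1 r^2 times it, then the intrinsics apply), "rvec" (rotation vector, rad) and "tvec" (3), from world to camera coordinates, as OpenCV has them. Camera axes: x right, y down, z forward; pixel columns grow to the right and rows downward; lengths in mm; the calibration is good to about 2 mm. A picture is of the moment at which its call begins: read the wrist's pose just before it. get_calibration takes no time and is no camera call; for the wrist camera it gives the pose at the moment of the call.
- job.job_done(): hands the job in; it is judged then, once.
The state is a dict: "time": time; "joints": joint angles; "joint_velocities": joint speeds; "tau": joint torques, N m; "tool_pos": TCP position; "eef_rot": TCP orientation; "contact_force": force on the tool from outside, world axes, zero at the start; "ft_torque": the same for the moment, N m; "width": opening from 0.0 (shut) to 1.0 (fully open); "gripper_force": force on a finger pad.
Only numpy, scipy, OpenCV 4.12 (cv2) and the standard library are available. Lean on these libraries where they do the work, as an engineer would, in place of code of your own. Each camera call takes 0.05 s, during which the arm holds its last target. There are 200 camera calls.

## Working session

There is one attempt and no reset: what is moved stays moved. The work goes in short steps, Python scripts to look and compute and a tool call to move; the robot and the scene stay as the last step left them, time stands still between calls to the robot, and variables do not carry over. Pictures are saved under pics/ and viewed, at most 10 in all, crops included, and the job is handed in when it is done.

Besides the shell and the picture viewer there is one more tool, called after "Emit:" by a JSON object that holds its "fn" and its "kwargs". move_arm: Moves the arm, as the interface text tells. Its arguments: {"type":"object","properties":{"motion":{"type":"array"},"newtons":{"type":"number"}},"required":["motion"]}

```bash
ls; mkdir -p pics
python3 - <<'E'
from bench import bot,vision,job
import cv2
s=bot.read_state(); print(s)
for n in("scene","side"):
    im=vision.get_image(n); cv2.imwrite(f"pics/{n}0.png",im[:,:,::-1]); print(vision.get_calibration(n))
E
```

```text
pics
{'time': 0.0, 'joints': array([-8.87308171e-01,  4.08337616e-02,  8.38036146e-02, -4.58252843e-04,
       -1.61548182e+00, -3.33705996e-01]), 'joint_velocities': array([-0.00027013, -0.00045694,  0.00022266,  0.00062228,  0.0001129 ,
        0.0015691 ]), 'tau': array([-9.98269716e-04, -3.68210649e+01,  3.47403896e+01,  6.93205386e+00,
       -5.55983992e-03, -5.72793908e-06]), 'tool_pos': array([ 205.58639488, -563.33627782,  230.26351994]), 'eef_rot': array([ 3.13982170e+00, -1.29375516e-04, -2.79179030e+00]), 'contact_force': array([ 0.28481838,  0.83709887, -0.34888837]), 'ft_torque': array([ 0.01935284, -0.05448596, -0.00531765]), 'gripper_force': 0.0, 'width': 1.0004046881507795}
{'fx': 461.2026548452793, 'fy': 461.2026548452793, 'cx': 311.1506331835051, 'cy': 192.5894002336396, 'k1': -0.019224826303066486, 'rvec': array([ 1.75012447, -1.51232621,  0.79521957]), 'tvec': array([-141.34911663,  384.85113972, 1016.52684475])}
{'fx': 477.255156486961, 'fy': 477.255156486961, 'cx': 319.0718426080389, 'cy': 198.22741239492447, 'k1': -0.09595090030280325, 'rvec': array([ 1.63521327, -1.74423828,  0.82700818]), 'tvec': array([-35.95516221, 416.95556588, 945.08524558])}
```

View pics/scene0.png

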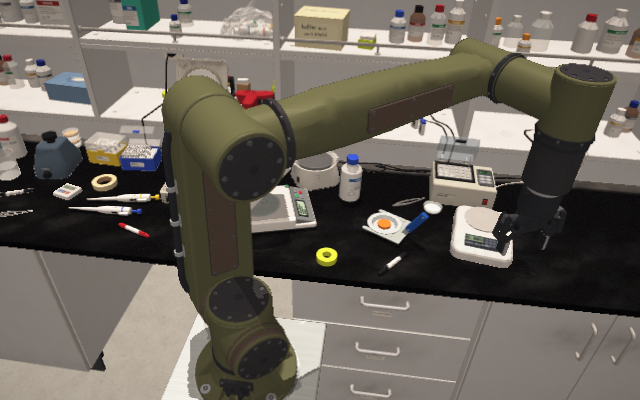

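View pics/side0.png

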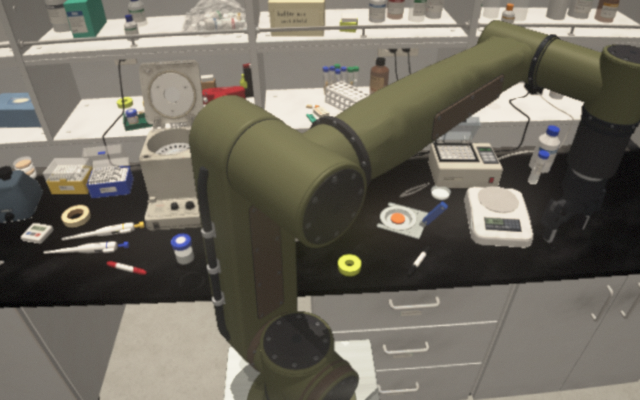

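The scene view shows the handler and pan at about (385,224), with the handle to the upper right at (425,212) and the tape at (327,257). The side view shows the same handler at (400,218). It also shows the analyser at about (170,180), partly visible, with its hood open at (172,95).

```bash
cat > h.py <<'E'
import numpy as np,cv2
from scipy.spatial.transform import Rotation as Ro
from bench import bot,vision,job
def cal(n):
    c=vision.get_calibration(n); R=Ro.from_rotvec(c["rvec"]).as_matrix(); return c,R,-R.T@np.array(c["tvec"])
def ray(n,u,v,C=None):
    c,R,o=C or cal(n); d=np.array([(u-c["cx"])/c["fx"],(v-c["cy"])/c["fy"]]); p=d.copy()
    for _ in range(20): p=d/(1+c["k1"]*(p@p))
    w=R.T@np.array([p[0],p[1],1]); return o,w/np.linalg.norm(w)
def plane(n,u,v,z,C=None):
    o,d=ray(n,u,v,C); return o+d*(z-o[2])/d[2]
def proj(n,P,C=None):
    c,R,o=C or cal(n); q=(np.atleast_2d(P)-o)@R.T; p=q[:,:2]/q[:,2:]; p=p*(1+c["k1"]*(p**2).sum(1,keepdims=True))
    return p*[c["fx"],c["fy"]]+[c["cx"],c["cy"]]
def tri(rs):
    A=sum(np.eye(3)-np.outer(d,d) for o,d in rs); b=sum((np.eye(3)-np.outer(d,d))@o for o,d in rs); p=np.linalg.solve(A,b)
    return p,[np.linalg.norm(np.cross(p-o,d)) for o,d in rs]
def blob(im,lo,hi,box=None):
    m=cv2.inRange(cv2.cvtColor(im,cv2.COLOR_RGB2HSV),lo,hi)
    if box: k=np.zeros_like(m);x0,y0,x1,y1=box;k[y0:y1,x0:x1]=255;m&=k
    cs=sorted(cv2.findContours(m,0,2)[0],key=cv2.contourArea,reverse=True)[:3]
    return m,cs
def pose():
    s=bot.read_state(); return np.array(s["tool_pos"]),Ro.from_euler("xyz",s["eef_rot"]),s
def rel(p,R):
    "shift cm and turn rad in present tool axes to reach world p,R"
    p0,R0,s=pose(); return np.round(R0.inv().apply(np.array(p)-p0)/10,3),np.round((R0.inv()*R).as_rotvec(),4)
E
python3 - <<'E'
from h import *
for n in("scene","side"):
    im=cv2.imread(f"pics/{n}0.png")[:,:,::-1].copy()
    print(n,cal(n)[2])
    m,c=blob(im,(5,150,150),(18,255,255),(340,180,450,260))
    M=cv2.moments(c[0]);u=(M["m10"]/M["m00"],M["m01"]/M["m00"]);print("spec",u,plane(n,*u,14))
    m,c=blob(im,(100,120,60),(125,255,255),(395,190,460,245))
    print("handle",cv2.contourArea(c[0]),cv2.minAreaRect(c[0]), cv2.boxPoints(cv2.minAreaRect(c[0])).tolist())
    m,c=blob(im,(25,120,120),(45,255,255),(300,230,380,280))
    M=cv2.moments(c[0]);u=(M["m10"]/M["m00"],M["m01"]/M["m00"]);print("tape",u,plane(n,*u,9))
for n,u,v,z in [("side",170,225,26),("side",147,218,26),("side",200,222,26),("side",181,255,0),("scene",350,198,0),("scene",283,225,0),("scene",310,220,0)]: print(n,u,v,plane(n,u,v,z).round())
a=cv2.imread("pics/scene0.png")[185:260,340:460]; b=cv2.imread("pics/side0.png")[185:260,360:480]
cv2.imwrite("pics/c0.png",cv2.resize(np.vstack([a,b]),None,fx=4,fy=4,interpolation=2))
E
```

```text
scene [-580.65041241 -209.61293795  905.71756824]
spec (383.66470588235296, 223.5529411764706) [ 532.87850399 -292.31794718   14.        ]
handle 172.5 ((416.6097717285156, 221.51219177246094), (8.1210355758667, 25.92484474182129), 51.34019470214844) [[403.95123291015625, 226.43902587890625], [424.19512939453125, 210.243896484375], [429.268310546875, 216.58535766601562], [409.0244140625, 232.78048706054688]]
tape (326.1542890040299, 256.0523891767415) [ 368.75154862 -133.99201304    9.        ]
side [-479.83213203  -18.43104741  915.28807519]
spec (397.40492170022367, 218.04474272930648) [ 538.90191652 -293.54471479   14.        ]
handle 14.5 ((443.6323547363281, 204.27940368652344), (6.859943389892578, 3.2584729194641113), 30.963754653930664) [[439.85296630859375, 203.91175842285156], [441.5294189453125, 201.1176300048828], [447.4117431640625, 204.6470489501953], [445.73529052734375, 207.44117736816406]]
tape (349.01532033426184, 263.9243268337976) [ 374.26093525 -136.09630415    9.        ]
side 170 225 [541. 354.  26.]
side 147 218 [577. 428.  26.]
side 200 222 [548. 270.  26.]
side 181 255 [446. 312.   0.]
scene 350 198 [ 668. -181.    0.]
scene 283 225 [495.  13.  -0.]
scene 310 220 [532. -65.   0.]
```

View pics/c0.png

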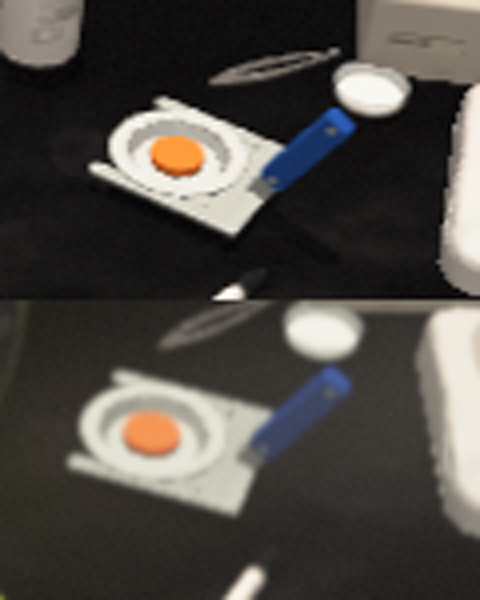

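The crop shows the fork's open end towards +y (image left), with tine tips at crop (95,170) and (163,100). The heel is at (240,235)–(285,150), and the handle leans to the right with its top at (343,118). Next I'll take a wrist view from above.

Run:
```python
from h import *
p,R,s=pose(); c,Rc,o=cal("wrist")
print("cam in tool",R.inv().apply(o-p),R.inv().apply(Rc.T[:,2]),R.inv().apply(Rc.T[:,0]),c["fx"],c["k1"])
down=Ro.from_euler("xyz",[np.pi,0,-2.79])
for yaw in(-2.79,-1.57):
    d=Ro.from_euler("xyz",[np.pi,0,yaw]); print(rel([470,-300,330],d))
```

```text
cam in tool [  70.66728304    1.41336919 -143.0510484 ] [-2.78975565e-01  5.76532578e-04  9.60298028e-01] [-5.02988079e-04  9.99999595e-01 -7.46490889e-04] 301.7051251648879 -0.04111858371928212
(array([-33.865,  15.695,  -9.943]), array([ 0.0016, -0.0001, -0.0018]))
(array([-33.865,  15.695,  -9.943]), array([ 1.5000e-03,  9.0000e-04, -1.2218e+00]))
```

Emit:
{"fn": "move_arm", "kwargs": {"motion": [{"fingers": 8.5,"xyz": [-5,2.3,-2],"turn": [0,0,0]},{"fingers": 8.5,"xyz": [-10,4.6,-4],"turn": [0,0,0]},{"fingers": 8.5,"xyz": [-15,7,-6],"turn": [0,0,0]},{"fingers": 8.5,"xyz": [-20,9.3,-8],"turn": [0,0,0]},{"fingers": 8.5,"xyz": [-25,11.6,-10],"turn": [0,0,0]},{"fingers": 8.5,"xyz": [-30,14,-10],"turn": [0,0,0]},{"fingers": 8.5,"xyz": [-33.8,15.7,-10],"turn": [0,0,0]},{"fingers": 8.5,"xyz": [-33.8,15.7,-10],"turn": [0,0,0]},{"fingers": 8.5,"xyz": [-33.8,15.7,-10],"turn": [0,0,0]}]}}

```text
time: 1.23
tool_pos: [469.3, -300.3, 331.0]
eef_rot: [3.141, -0.001, -2.791]
contact_force: [-0.4, -1.2, 0.5]
width: 0.994
gripper_force: 0.0
```

Run:
```python
from h import *
import pickle
p,R,s=pose(); print(p,s["eef_rot"],s["time"])
C=cal("wrist"); im=vision.get_image("wrist"); pickle.dump(C,open("w1.pkl","wb")); cv2.imwrite("pics/w1.png",im[:,:,::-1])
im=vision.get_image("side"); cv2.imwrite("pics/side1.png",im[:,:,::-1])
im2=vision.get_image("scene"); cv2.imwrite("pics/scene1.png",im2[:,:,::-1])
cv2.imwrite("pics/s1.png",np.vstack([cv2.resize(im[20:300,40:340],(640,597))[:300*2:1]])[:,:,::-1])
```

```text
[ 469.26558086 -300.33539143  330.95544088] [ 3.14120187e+00 -7.42205192e-04 -2.79138782e+00] 1.225
```

View pics/w1.png

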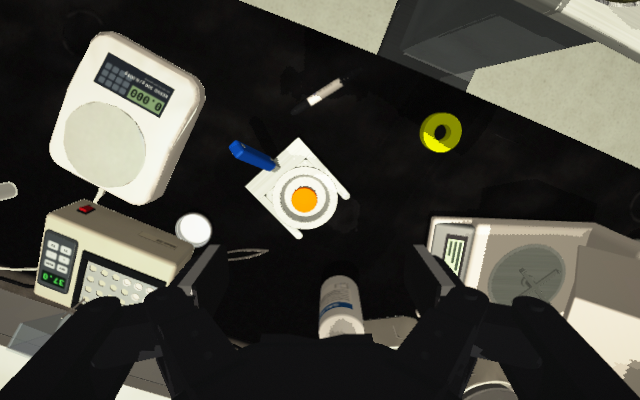

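View pics/s1.png

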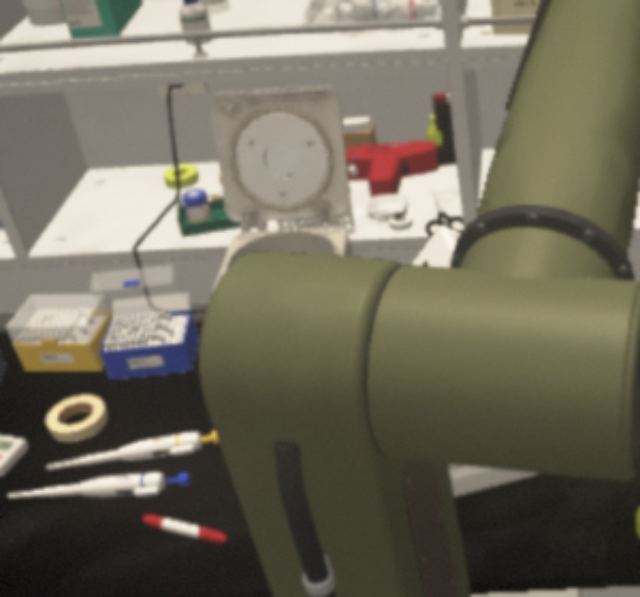

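The wrist view shows the pan at (304,200), the handle at (253,155) and the tape at (440,132). A device at right (520,270) has a front display, a round well with a cross, and a raised part: this is probably the analyser, with its front towards -y. In the side crop the device at left looks like a centrifuge. I'll look closer before deciding.

Run:
```python
from h import *
print(rel([430,-130,370],Ro.from_euler("xyz",[np.pi,0,-2.79])))
```

```text
(array([-2.198, 17.398, -3.859]), array([-0.0001,  0.0001, -0.0031]))
```

Emit:
{"fn": "move_arm", "kwargs": {"motion": [{"fingers": 8.5,"xyz": [-0.6,5,-3.9],"turn": [0,0,0]},{"fingers": 8.5,"xyz": [-1.2,10,-3.9],"turn": [0,0,0]},{"fingers": 8.5,"xyz": [-2,15,-3.9],"turn": [0,0,0]},{"fingers": 8.5,"xyz": [-2.2,17.4,-3.9],"turn": [0,0,0]},{"fingers": 8.5,"xyz": [-2.2,17.4,-3.9],"turn": [0,0,0]},{"fingers": 8.5,"xyz": [-2.2,17.4,-3.9],"turn": [0,0,0]}]}}

```text
time: 2.12
tool_pos: [430.3, -130.1, 370.4]
eef_rot: [-3.142, 0.0, -2.793]
contact_force: [0.9, -0.2, 0.9]
width: 0.994
gripper_force: 0.0
```

Run:
```python
from h import *
import pickle
p,R,s=pose(); print(p,s["eef_rot"],s["time"])
C=cal("wrist"); im=vision.get_image("wrist"); pickle.dump(C,open("w2.pkl","wb")); cv2.imwrite("pics/w2.png",im[:,:,::-1])
```

```text
[ 430.28161529 -130.08676355  370.38396891] [-3.14150454e+00  1.59610205e-04 -2.79269118e+00] 2.125
```

View pics/w2.png

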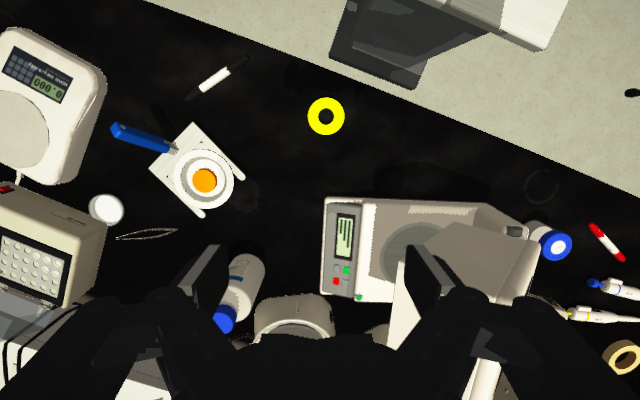

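It is the analyser: front panel with display at (343,240), well at (410,245), hood overhanging from the right, so its x axis is roughly world +y. The jar lid is at (557,247), the bottle at (240,285) and the tape at (326,116). I'll measure the handler plate (expected 124 x 115 mm) and the analyser's front edge.

```bash
cat >> h.py <<'E'
import pickle
def handler(im,C,seed,n="wrist",z=16):
    g=cv2.cvtColor(im,cv2.COLOR_RGB2GRAY); m=((g>100)*255).astype(np.uint8)
    l=cv2.connectedComponents(m)[1]; m=(l==l[seed[1],seed[0]]).astype(np.uint8)
    c=max(cv2.findContours(m,0,1)[0],key=cv2.contourArea)[:,0]
    w=np.array([plane(n,u,v,z,C)[:2] for u,v in c],np.float32)
    return cv2.minAreaRect(w),w
E
python3 - <<'E'
from h import *
for k,seed in((1,(304,175)),(2,(203,155))):
    C=pickle.load(open(f"w{k}.pkl","rb")); im=cv2.imread(f"pics/w{k}.png")[:,:,::-1].copy()
    r,w=handler(im,C,seed); print(r,cv2.boxPoints(r).round(1).tolist())
    m,c=blob(im,(8,150,150),(22,255,255),(170,150,340,230)); M=cv2.moments(c[0]); print("spec",plane("wrist",M["m10"]/M["m00"],M["m01"]/M["m00"],14,C).round(1))
    m,c=blob(im,(100,120,60),(125,255,255),(100,110,290,180)); q=cv2.boxPoints(cv2.minAreaRect(c[0]));print("handle px",q.round(1).tolist())
C=pickle.load(open("w2.pkl","rb"))
print("cam",C[2])
for u,v,z in((325,198,26),(322,298,26),(325,198,45),(495,207,45),(410,245,66),(240,260,100),(557,247,69),(326,116,18)): print(u,v,z,plane("wrist",u,v,z,C).round())
im=cv2.imread("pics/w2.png"); cv2.imwrite("pics/c2.png",cv2.resize(im[180:320,300:560],(780,420),interpolation=2))
E
```

```text
((531.2909545898438, -304.3599853515625), (130.0718231201172, 115.31233978271484), 61.8857536315918) [[449.79998779296875, -334.6000061035156], [551.5, -388.8999938964844], [612.7999877929688, -274.20001220703125], [511.1000061035156, -219.8000030517578]]
spec [ 540.2 -293.3   14. ]
handle px [[225.1999969482422, 152.39999389648438], [232.6999969482422, 137.8000030517578], [277.20001220703125, 160.6999969482422], [269.70001220703125, 175.39999389648438]]
((531.0159912109375, -304.347412109375), (129.3882293701172, 115.54489135742188), 61.58397674560547) [[449.3999938964844, -333.79998779296875], [551.0, -388.70001220703125], [612.5999755859375, -274.8999938964844], [511.0, -220.0]]
spec [ 540.1 -292.3   14. ]
handle px [[107.0999984741211, 135.0], [112.5999984741211, 120.0], [171.39999389648438, 141.5], [165.89999389648438, 156.5]]
cam [ 363.36933372 -152.90779896  513.41882404]
325 198 26 [496. -89.  26.]
322 298 26 [681. -25.  26.]
325 198 45 [491. -91.  45.]
495 207 45 [409. 180.  45.]
410 245 66 [513.  65.  66.]
240 260 100 [ 613. -186.  100.]
557 247 69 [432. 299.  69.]
326 116 18 [ 370. -134.   18.]
```

View pics/c2.png

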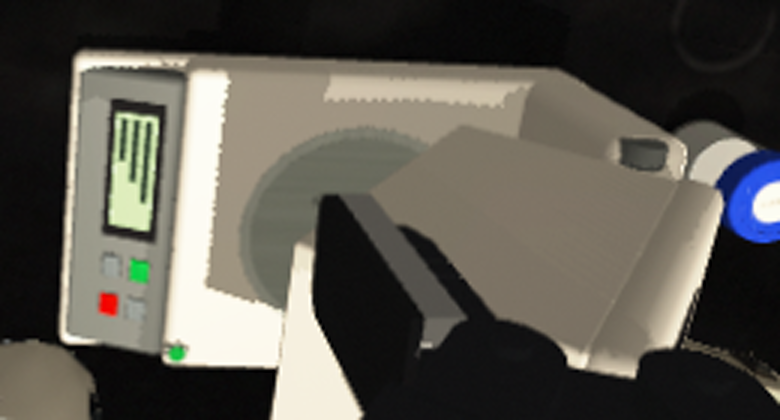

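The measured plate is 130 x 115 mm with heading about 61.7°, and the sides agree between the two views. That puts the handler origin near (539,-289), consistent with the specimen at (540,-293). The crop shows the well, with the hood overhanging it. Next I'll take a view of the support from the front, in the carrying attitude.

```bash
cat >> h.py <<'E'
def att(deg,lean=30):
    "tool attitude with fingers along the handle of a handler heading deg"
    a=np.radians(deg);l=np.radians(lean); x=np.array([np.cos(a),np.sin(a),0]);z=np.array([0,0,1.])
    tz=np.sin(l)*x-np.cos(l)*z; tx=-np.cos(l)*x-np.sin(l)*z
    return Ro.from_matrix(np.c_[tx,np.cross(tz,tx),tz])
E
python3 - <<'E'
from h import *
print(pose()[2]["joints"].round(2))
print(rel([567,4,240],att(107.5)),rel([520,-80,300],att(107.5)))
E
```

```text
[ 0.16 -0.3   0.04 -0.   -1.9  -1.38]
(array([-17.429,   7.949,  13.009]), array([-0.3988, -0.417 , -1.49  ])) (array([-10.141,   1.659,   7.011]), array([-0.3988, -0.417 , -1.49  ]))
```

Emit:
{"fn": "move_arm", "kwargs": {"motion": [{"fingers": 8.5,"xyz": [-1.2,0.2,0.8],"turn": [-0.045,-0.047,-0.167]},{"fingers": 8.5,"xyz": [-2.4,0.4,1.6],"turn": [-0.09,-0.094,-0.334]},{"fingers": 8.5,"xyz": [-3.6,0.6,2.4],"turn": [-0.135,-0.14,-0.5]},{"fingers": 8.5,"xyz": [-4.8,0.8,3.2],"turn": [-0.18,-0.187,-0.667]},{"fingers": 8.5,"xyz": [-6,1,4],"turn": [-0.225,-0.234,-0.834]},{"fingers": 8.5,"xyz": [-7.2,1.2,4.8],"turn": [-0.267,-0.28,-1.0]},{"fingers": 8.5,"xyz": [-8.4,1.4,5.6],"turn": [-0.31,-0.325,-1.16]},{"fingers": 8.5,"xyz": [-9.5,1.6,6.4],"turn": [-0.356,-0.372,-1.33]},{"fingers": 8.5,"xyz": [-10.1,1.7,7],"turn": [-0.399,-0.417,-1.49]},{"fingers": 8.5,"xyz": [-10.1,1.7,7],"turn": [-0.399,-0.417,-1.49]}]}}

```text
time: 3.42
tool_pos: [520.1, -80.0, 297.4]
eef_rot: [3.136, 0.526, -1.27]
contact_force: [0.6, 0.4, 0.3]
width: 0.994
gripper_force: 0.0
```

Run:
```python
from h import *
p,R,s=pose(); print(p,s["joints"].round(2),(R.inv()*att(107.5)).magnitude())
C=cal("wrist"); im=vision.get_image("wrist"); pickle.dump(C,open("w3.pkl","wb")); cv2.imwrite("pics/w3.png",im[:,:,::-1])
im=vision.get_image("scene");cv2.imwrite("pics/scene3.png",im[:,:,::-1]);im=vision.get_image("side");cv2.imwrite("pics/side3.png",im[:,:,::-1])
```

```text
[520.11323939 -80.02167625 297.43060265] [-0.13  0.11  0.36 -0.53 -2.01  0.25] 0.0054489570124191585
```

View pics/w3.png

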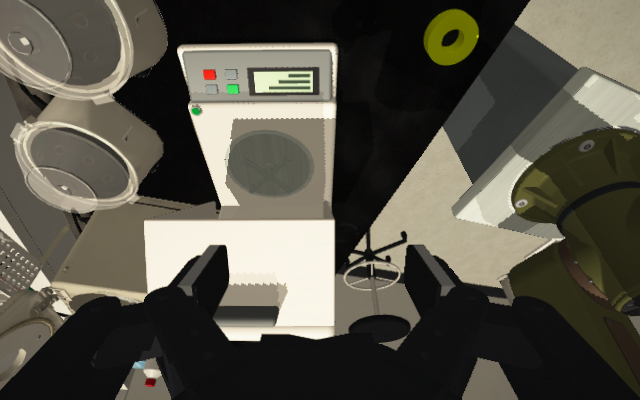

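The view shows the well at (270,163) with a faint cross, the panel front edge at row 45 and the deck edge at row 103. The hood front, with its tab, is at (245,315). I'll enlarge it with more contrast.

Run:
```python
from h import *
im=cv2.imread("pics/w3.png"); a=im[100:225,180:345]; a=np.clip(255*(a/255.)**.6,0,255).astype(np.uint8)
l=cv2.cvtColor(a,cv2.COLOR_BGR2LAB); l[:,:,0]=cv2.createCLAHE(4,(4,4)).apply(l[:,:,0]); a=cv2.cvtColor(l,cv2.COLOR_LAB2BGR)
cv2.imwrite("pics/c3.png",cv2.resize(a,None,fx=4.7,fy=4.7,interpolation=2))
C=pickle.load(open("w3.pkl","rb")); print(C[2])
for u,v,z in((181,46,26),(336,44,26),(188,103,45),(336,103,45),(218,205,45),(330,218,45),(228,165,45),(313,165,45),(270,130,45),(270,197,45),(270,163,45),(270,163,66)): print(u,v,z,plane("wrist",u,v,z,C).round(1))
```

```text
[ 559.88839465 -205.32519291  385.60807684]
181 46 26 [668.4 -37.3  26. ]
336 44 26 [498.7 -91.   26. ]
188 103 45 [654.2  23.1  45. ]
336 103 45 [477.7 -30.6  45. ]
218 205 45 [603.8 207.2  45. ]
330 218 45 [410.6 184.   45. ]
228 165 45 [596.1 111.7  45. ]
313 165 45 [475.5  74.7  45. ]
270 130 45 [548.3  32.8  45. ]
270 197 45 [523.  161.6  45. ]
270 163 45 [537.2  89.6  45. ]
270 163 66 [538.6  71.4  66. ]
```

View pics/c3.png

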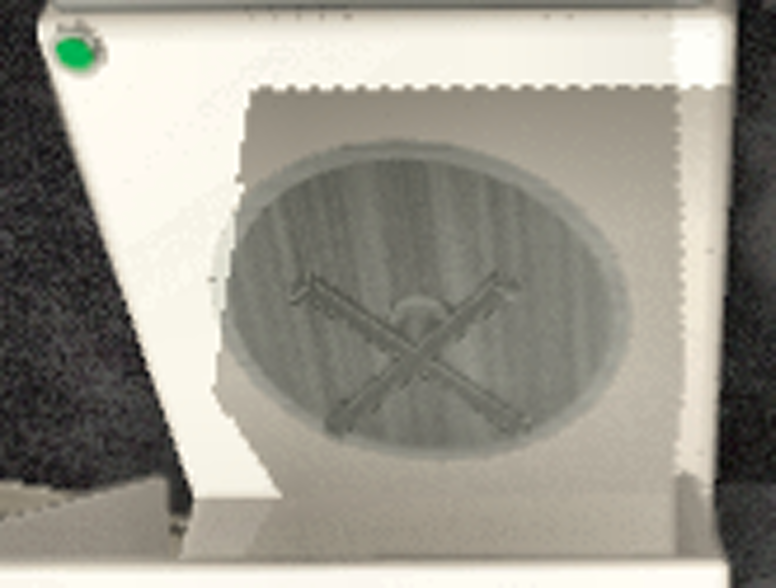

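The cross is visible: centre at crop (416,352), which is px (268.5,174.9). The four tips are at crop (305,287), (505,282), (340,430) and (520,422).

Run:
```python
from h import *
C=pickle.load(open("w3.pkl","rb"))
px=lambda x,y:(180+(x+.5)/4.7-.5,100+(y+.5)/4.7-.5)
t=[plane("wrist",*px(*q),69,C)[:2] for q in((305,287),(505,282),(520,422),(340,430))]
c=plane("wrist",*px(416,352),66,C)[:2]; print(np.round(t,1),"c",c,"mean",np.mean(t,0))
for i,k in((0,2),(1,3)): d=t[k]-t[i]; print(np.linalg.norm(d),np.degrees(np.arctan2(d[1],d[0])))
f=t[2]+t[3]-t[0]-t[1]; print("heading",np.degrees(np.arctan2(f[1],f[0])), [np.linalg.norm(t[i]-t[(i+1)%4]).round(1) for i in range(4)])
# handle check in w1,w2: top centre and grip
o=np.array([539.4,-289.3,0]);a=np.radians(61.7);x=np.array([np.cos(a),np.sin(a),0]);z=np.array([0,0,1])
G=o-99*x+69.7*z;T=G+42*(-.5*x+.866*z);B=G-50*(-.5*x+.866*z)
for k in(1,2):
    D=pickle.load(open(f"w{k}.pkl","rb")); print(k,proj("wrist",[G,T,B],D).round(1).tolist())
print("G",G)
A=att(61.7); tz=A.apply([0,0,1]); tcp=G+19*tz; print("tcp",tcp, "pre",tcp-70*tz)
print(rel(tcp-90*tz,A),rel(tcp,A))
```

```text
[[572.7  74.9]
 [517.8  56.1]
 [500.  110.6]
 [554.1 131. ]] c [536.97515695  93.40052405] mean [536.15358778  93.14184183]
81.02913874069867 153.893084681738
83.16620321203807 64.18390548525183
heading 108.29658588190284 [np.float64(58.0), np.float64(57.3), np.float64(57.8), np.float64(59.1)]
1 [[256.0, 159.2], [238.3, 151.3], [273.2, 166.8]]
2 [[143.7, 140.7], [117.4, 132.0], [169.8, 149.3]]
G [ 492.4652673 -376.467258    69.7      ]
tcp [ 496.96910529 -368.10272314   53.24551733] pre [ 480.37601797 -398.91943051  113.86729559]
(array([34.464, 13.981, -0.27 ]), array([ 0.3982, -0.0013,  0.6907])) (array([35.627, 10.761,  8.053]), array([ 0.3982, -0.0013,  0.6907]))
```

The tip spans are 81 and 83 mm, and both centre estimates agree, so the support is at (536.5,93.2) with heading about 108°. The handle axis projects within 1 px of what I see. I'll go to the pre-grasp.

Emit:
{"fn": "move_arm", "kwargs": {"motion": [{"fingers": 8.5,"xyz": [4,1.6,0],"turn": [0.05,0,0.086]},{"fingers": 8.5,"xyz": [8,3.2,0],"turn": [0.1,0,0.172]},{"fingers": 8.5,"xyz": [12,4.8,0],"turn": [0.15,0,0.258]},{"fingers": 8.5,"xyz": [16,6.4,0],"turn": [0.2,0,0.345]},{"fingers": 8.5,"xyz": [20,8,0],"turn": [0.25,0,0.43]},{"fingers": 8.5,"xyz": [25,10,0],"turn": [0.3,0,0.52]},{"fingers": 8.5,"xyz": [30,12,0],"turn": [0.35,0,0.6]},{"fingers": 8.5,"xyz": [34.5,14,-0.2],"turn": [0.398,0,0.69]},{"fingers": 8.5,"xyz": [34.5,14,-0.2],"turn": [0.398,0,0.69]},{"fingers": 8.5,"xyz": [34.5,14,-0.2],"turn": [0.398,0,0.69]}]}}

```text
time: 4.82
tool_pos: [476.6, -406.9, 130.8]
eef_rot: [-3.14, 0.523, -2.06]
contact_force: [0.8, 1.0, -0.2]
width: 0.994
gripper_force: 0.0
```

Run:
```python
from h import *
p,R,s=pose(); print(p,s["joints"].round(2),s["time"])
C=cal("wrist"); im=vision.get_image("wrist"); pickle.dump(C,open("w4.pkl","wb")); cv2.imwrite("pics/w4.png",im[:,:,::-1])
m,c=blob(im,(100,120,60),(125,255,255)); 
for q in c[:2]: r=cv2.minAreaRect(q); print(r,cv2.boxPoints(r).round(1).tolist())
o=np.array([539.4,-289.3,0]);a=np.radians(61.7);x=np.array([np.cos(a),np.sin(a),0]);z=np.array([0,0,1])
G=o-99*x+69.7*z;T=G+42*(-.5*x+.866*z);B=G-50*(-.5*x+.866*z); print(proj("wrist",[G,T,B],C).round(1).tolist())
A=att(61.7); tz=A.apply([0,0,1]); tcp=G+19*tz
print(rel(tcp,A),tcp)
```

```text
[ 476.6396314  -406.92409079  130.75282482] [-0.7   0.29  0.27 -0.51 -1.66  0.19] 4.825
((314.5, 203.0), (60.0, 25.0), 90.0) [[302.0, 173.0], [327.0, 173.0], [327.0, 233.0], [302.0, 233.0]]
((247.3751678466797, 336.418212890625), (9.781258583068848, 32.056549072265625), 83.41805267333984) [[230.89999389648438, 333.3999938964844], [262.70001220703125, 329.70001220703125], [263.8999938964844, 339.3999938964844], [232.0, 343.1000061035156]]
[[315.5, 204.5], [315.4, 225.8], [315.5, 187.4]]
(array([0.139, 0.065, 8.908]), array([ 0.0006, -0.0007,  0.0051])) [ 496.96910529 -368.10272314   53.24551733]
```

Emit:
{"fn": "move_arm", "kwargs": {"motion": [{"fingers": 8.5,"xyz": [0.1,0,3],"turn": [0,0,0.005]},{"fingers": 8.5,"xyz": [0.1,0,6],"turn": [0,0,0.005]},{"fingers": 8.5,"xyz": [0.1,0,8],"turn": [0,0,0.005]},{"fingers": 8.5,"xyz": [0.1,0,8.9],"turn": [0,0,0.005]},{"fingers": 8.5,"xyz": [0.1,0,8.9],"turn": [0,0,0.005]},{"fingers": 4,"xyz": [0.1,0,8.9],"turn": [0,0,0.005]},{"fingers": 2.5,"xyz": [0.1,0,8.9],"turn": [0,0,0.005]},{"fingers": 2.2,"xyz": [0.1,0,8.9],"turn": [0,0,0.005]},{"fingers": 1.9,"xyz": [0.1,0,8.9],"turn": [0,0,0.005]},{"fingers": 1.7,"xyz": [0.1,0,8.9],"turn": [0,0,0.005]}], "newtons": 90}}

```text
time: 6.12
tool_pos: [497.3, -368.5, 52.0]
eef_rot: [3.139, 0.524, -2.066]
contact_force: [0.8, -0.4, 0.5]
width: 0.2
gripper_force: 0.5
```

Emit:
{"fn": "move_arm", "kwargs": {"motion": [{"fingers": 1.5,"xyz": [0,0,0],"turn": [0,0,0]},{"fingers": 1.2,"xyz": [0,0,0],"turn": [0,0,0]},{"fingers": 0.8,"xyz": [0,0,0],"turn": [0,0,0]},{"fingers": 0.5,"xyz": [0,0,0],"turn": [0,0,0]},{"fingers": 0,"xyz": [0,0,0],"turn": [0,0,0]},{"fingers": 0,"xyz": [0,0,0],"turn": [0,0,0]}], "newtons": 90}}

```text
time: 6.88
tool_pos: [497.2, -368.5, 52.2]
eef_rot: [3.139, 0.523, -2.066]
contact_force: [-0.2, -3.6, 3.0]
width: 0.173
gripper_force: 87.9
```

Run:
```python
from h import *
p,R,s=pose(); print(p,s["eef_rot"],s["width"],s["contact_force"],s["gripper_force"])
C=cal("wrist"); im=vision.get_image("wrist"); pickle.dump(C,open("w5.pkl","wb")); cv2.imwrite("pics/w5.png",im[:,:,::-1])
m,c=blob(im,(8,150,150),(22,255,255)); M=cv2.moments(c[0]); u=(M["m10"]/M["m00"],M["m01"]/M["m00"]); print(u,cv2.contourArea(c[0]),plane("wrist",*u,14,C))
for n in("scene",):
    im=vision.get_image(n); m,c=blob(im,(5,150,150),(18,255,255),(340,180,450,260)); M=cv2.moments(c[0]);print(M["m10"]/M["m00"],M["m01"]/M["m00"])
```

```text
[ 497.22632425 -368.51251213   52.1501772 ] [ 3.1392289   0.52340987 -2.06612229] 0.17310389040297733 [-0.16875031 -3.62804308  3.01460897] 87.88819313049316Traceback (most recent call last):
  File "<stdin>", line 4, in <module>
IndexError: list index out of range
```

```bash
cat >> h.py <<'E'
S=np.array([536.5,93.2]); HA=108.
def org(p,R,T): return p+R.apply(T)
def want(O,head,T):
    "tool pose placing handler origin O at heading, T = origin in tool frame"
    A=att(head)*Q(); return np.array(O)-A.apply(T),A
def Q(): return pickle.load(open("q.pkl","rb"))[1]
def Tt(): return pickle.load(open("q.pkl","rb"))[0]
def rows(ws):
    for O,h in ws: 
        d,t=rel(*want(O,h,Tt())); print(d.round(2).tolist(),t.round(3).tolist())
E
python3 - <<'E'
from h import *
p,R,s=pose(); T=R.inv().apply(np.array([539.4,-289.3,0])-p); q=att(61.6).inv()*R; print(T,q.as_rotvec()); pickle.dump((T,q),open("q.pkl","wb"))
rows([((539.4,-289.3,h),61.6) for h in(0,10,90)])
im=cv2.imread("pics/w5.png")[:,:,::-1].copy()
for lo,hi in(((5,80,60),(25,255,255)),):
    m,c=blob(im,lo,hi); print([(cv2.contourArea(k),cv2.boundingRect(k)) for k in c])
# expected pixel of plate points
a=np.radians(61.6);X=np.array([np.cos(a),np.sin(a),0]);Y=np.array([-X[1],X[0],0]);o=np.array([539.4,-289.3,0])
print(proj("wrist",[o+48*X+57*Y+[0,0,16],o+48*X-57*Y+[0,0,16],o-76*X+57*Y+[0,0,16],o+[0,0,14]],pickle.load(open("w5.pkl","rb"))).round().tolist())
# bottle: cap blue + white body base in both static views
for n,b in(("scene",(320,140,380,215)),):
    i2=cv2.imread("pics/scene0.png")[:,:,::-1].copy(); m,c=blob(i2,(100,120,60),(125,255,255),b); M=cv2.moments(c[0]); print("cap",plane(n,M["m10"]/M["m00"],M["m01"]/M["m00"],148).round())
D=pickle.load(open("w2.pkl","rb")); i2=cv2.imread("pics/w2.png")[:,:,::-1].copy(); m,c=blob(i2,(100,120,60),(125,255,255),(200,290,260,340)); M=cv2.moments(c[0]); print("cap",plane("wrist",M["m10"]/M["m00"],M["m01"]/M["m00"],148,D).round())
E
```

```text
[-51.67350567   0.33294868  90.04998293] [-0.00253852  0.0002047  -0.00032318]
[-0.0, 0.0, -0.0] [0.0, 0.0, 0.0]
[-0.5, 0.0, -0.87] [0.0, 0.0, 0.0]
[-4.5, 0.02, -7.8] [0.0, 0.0, 0.0]
[]
[[376.0, 298.0], [255.0, 298.0], [405.0, 212.0], [315.0, 270.0]]
cap [ 675. -178.  148.]
cap [ 682. -178.  148.]
```

Emit:
{"fn": "move_arm", "kwargs": {"motion": [{"fingers": 0,"xyz": [-0.1,0,-0.17],"turn": [0,0,0]},{"fingers": 0,"xyz": [-0.3,0,-0.5],"turn": [0,0,0]},{"fingers": 0,"xyz": [-0.6,0,-1.04],"turn": [0,0,0]},{"fingers": 0,"xyz": [-1,0,-1.73],"turn": [0,0,0]},{"fingers": 0,"xyz": [-1.6,0,-2.77],"turn": [0,0,0]},{"fingers": 0,"xyz": [-2.3,0,-4],"turn": [0,0,0]},{"fingers": 0,"xyz": [-3.1,0,-5.37],"turn": [0,0,0]},{"fingers": 0,"xyz": [-3.8,0,-6.6],"turn": [0,0,0]},{"fingers": 0,"xyz": [-4.3,0,-7.45],"turn": [0,0,0]},{"fingers": 0,"xyz": [-4.5,0,-7.8],"turn": [0,0,0]}]}}

```text
time: 8.18
tool_pos: [497.5, -368.5, 142.8]
eef_rot: [3.14, 0.524, -2.066]
contact_force: [1.2, -0.6, -2.0]
width: 0.175
gripper_force: 87.7
```

```bash
cat >> h.py <<'E'
def frame(p,R):
    o=org(p,R,Tt()); M=(R*Q().inv()); # attitude
    tx=M.apply([1,0,0]);tz=M.apply([0,0,1]); X=tz*.5-tx*.8660254; Z=-tz*.8660254-tx*.5
    return o,X,np.cross(Z,X),Z
E
python3 - <<'E'
from h import *
p,R,s=pose(); o,X,Y,Z=frame(p,R); print(o,X,Z,s["width"])
for n in("scene","side"):
    im=vision.get_image(n); cv2.imwrite(f"pics/{n}6.png",im[:,:,::-1])
    pr=proj(n,[o+14*Z,o+16*Z+48*X+50*Y,o+16*Z+48*X-50*Y,o+16*Z-76*X-57*Y])
    m,c=blob(im,(5,130,130),(18,255,255),(340,150,450,260)); 
    if c: M=cv2.moments(c[0]);u=(M["m10"]/M["m00"],M["m01"]/M["m00"]);print(n,u,plane(n,*u,o[2]+14)-o,pr.round(1).tolist())
    g=cv2.cvtColor(im,cv2.COLOR_RGB2GRAY);
E
```

```text
[ 539.66637837 -289.24932471   90.63141219] [4.75496917e-01 8.79717340e-01 2.77132156e-04] [-3.57058961e-04 -1.22029764e-04  9.99999926e-01] 0.17484944573379857
scene (386.89369369369365, 199.81261261261258) [-7.49020323 -2.92915837 14.        ] [[385.9, 198.2], [363.3, 199.8], [380.1, 184.5], [418.0, 197.9]]
side (400.35164835164835, 193.4065934065934) [-1.61578326 -4.00449053 14.        ] [[398.8, 193.1], [376.3, 198.4], [388.1, 178.5], [431.1, 188.0]]
```

Run:
```python
from h import *
for k in(1,2):
    C=pickle.load(open(f"w{k}.pkl","rb")); im=cv2.imread(f"pics/w{k}.png",0)
    xs=np.arange(470,610,.5); ys=np.arange(-360,-220,.5); g=np.stack(np.meshgrid(xs,ys),-1).reshape(-1,2)
    for z,rr in((18,(98,110)),(18,(76,88))):
        P=proj("wrist",np.c_[g,np.full(len(g),z)],C).reshape(len(ys),len(xs),2).astype(np.float32)
        a=cv2.GaussianBlur(cv2.remap(im,P[...,0],P[...,1],2),(5,5),0)
        c=cv2.HoughCircles(a,cv2.HOUGH_GRADIENT,1,5,param1=60,param2=8,minRadius=rr[0],maxRadius=rr[1])
        if c is not None: print(k,z,[(470+q[0]/2,-360+q[1]/2,q[2]/2) for q in c[0][:3]])
```

```text
1 18 [(np.float32(538.25), np.float32(-292.25), np.float32(51.35)), (np.float32(537.25), np.float32(-294.75), np.float32(53.6)), (np.float32(534.75), np.float32(-291.25), np.float32(49.75))]
1 18 [(np.float32(537.75), np.float32(-292.75), np.float32(39.0)), (np.float32(542.25), np.float32(-286.25), np.float32(43.7)), (np.float32(539.25), np.float32(-283.75), np.float32(43.7))]
2 18 [(np.float32(537.25), np.float32(-293.75), np.float32(52.5)), (np.float32(538.75), np.float32(-296.25), np.float32(53.6)), (np.float32(540.25), np.float32(-294.25), np.float32(53.6))]
2 18 [(np.float32(537.25), np.float32(-293.75), np.float32(39.8)), (np.float32(544.75), np.float32(-288.25), np.float32(43.7)), (np.float32(539.75), np.float32(-282.75), np.float32(41.5))]
```

```bash
cat >> h.py <<'E'
def seg(O0,h0,O1,h1,f0,f1,n):
    ss=lambda t:t*t*(3-2*t); O0=np.array(O0,float);O1=np.array(O1,float)
    rows([(O0+(O1-O0)*ss(f),h0+(h1-h0)*ss(f)) for f in np.linspace(f0,f1,n+1)[1:]])
E
python3 - <<'E'
from h import *
seg((539.7,-289.2,90),61.6,(575.5,-26.6,90),108,0,.5,10)
E
```

```text
[-0.16, 0.0, 0.09] [-0.003, 0.0, -0.005]
[-0.61, 0.04, 0.35] [-0.011, 0.0, -0.02]
[-1.32, 0.11, 0.76] [-0.024, 0.0, -0.043]
[-2.27, 0.2, 1.31] [-0.042, 0.001, -0.073]
[-3.43, 0.31, 1.98] [-0.063, 0.001, -0.11]
[-4.77, 0.44, 2.76] [-0.087, 0.001, -0.152]
[-6.27, 0.58, 3.62] [-0.114, 0.001, -0.198]
[-7.89, 0.74, 4.56] [-0.142, 0.001, -0.247]
[-9.61, 0.91, 5.56] [-0.172, 0.001, -0.298]
[-11.39, 1.1, 6.58] [-0.202, 0.001, -0.351]
```

Emit:
{"fn": "move_arm", "kwargs": {"motion": [{"fingers": 0,"xyz": [-0.16,0,0.09],"turn": [-0.003,0,-0.005]},{"fingers": 0,"xyz": [-0.61,0.04,0.35],"turn": [-0.011,0,-0.02]},{"fingers": 0,"xyz": [-1.32,0.11,0.76],"turn": [-0.024,0,-0.043]},{"fingers": 0,"xyz": [-2.27,0.2,1.31],"turn": [-0.042,0.001,-0.073]},{"fingers": 0,"xyz": [-3.43,0.31,1.98],"turn": [-0.063,0.001,-0.11]},{"fingers": 0,"xyz": [-4.77,0.44,2.76],"turn": [-0.087,0.001,-0.152]},{"fingers": 0,"xyz": [-6.27,0.58,3.62],"turn": [-0.114,0.001,-0.198]},{"fingers": 0,"xyz": [-7.89,0.74,4.56],"turn": [-0.142,0.001,-0.247]},{"fingers": 0,"xyz": [-9.61,0.91,5.56],"turn": [-0.172,0.001,-0.298]},{"fingers": 0,"xyz": [-11.39,1.1,6.58],"turn": [-0.202,0.001,-0.351]}]}}

```text
time: 9.52
tool_pos: [550.6, -245.9, 141.9]
eef_rot: [3.139, 0.524, -1.657]
contact_force: [1.2, -0.3, -3.1]
width: 0.176
gripper_force: 87.7
```

Run:
```python
from h import *
o,X,Y,Z=frame(*pose()[:2]); print(o,Z,np.degrees(np.arctan2(X[1],X[0])))
seg((539.7,-289.2,90),61.6,(575.5,-26.6,90),108,.5,1,10)
```

```text
[ 557.76253707 -156.44645158   89.7475849 ] [-4.51224910e-05 -3.83378015e-04  9.99999922e-01] 85.0562233548319
[-1.62, -0.6, 0.9] [-0.028, 0.0, -0.048]
[-3.34, -1.23, 1.89] [-0.058, 0.001, -0.1]
[-5.01, -1.83, 2.86] [-0.086, 0.001, -0.149]
[-6.61, -2.38, 3.78] [-0.113, 0.001, -0.195]
[-8.07, -2.88, 4.62] [-0.137, 0.001, -0.237]
[-9.37, -3.32, 5.37] [-0.158, 0.001, -0.274]
[-10.45, -3.67, 5.99] [-0.176, 0.001, -0.304]
[-11.27, -3.94, 6.47] [-0.189, 0.001, -0.327]
[-11.8, -4.11, 6.77] [-0.197, 0.001, -0.342]
[-11.98, -4.16, 6.88] [-0.2, 0.001, -0.347]
```

Emit:
{"fn": "move_arm", "kwargs": {"motion": [{"fingers": 0,"xyz": [-1.62,-0.6,0.9],"turn": [-0.028,0,-0.048]},{"fingers": 0,"xyz": [-3.34,-1.23,1.89],"turn": [-0.058,0.001,-0.1]},{"fingers": 0,"xyz": [-5.01,-1.83,2.86],"turn": [-0.086,0.001,-0.149]},{"fingers": 0,"xyz": [-6.61,-2.38,3.78],"turn": [-0.113,0.001,-0.195]},{"fingers": 0,"xyz": [-8.07,-2.88,4.62],"turn": [-0.137,0.001,-0.237]},{"fingers": 0,"xyz": [-9.37,-3.32,5.37],"turn": [-0.158,0.001,-0.274]},{"fingers": 0,"xyz": [-10.45,-3.67,5.99],"turn": [-0.176,0.001,-0.304]},{"fingers": 0,"xyz": [-11.27,-3.94,6.47],"turn": [-0.189,0.001,-0.327]},{"fingers": 0,"xyz": [-11.8,-4.11,6.77],"turn": [-0.197,0.001,-0.342]},{"fingers": 0,"xyz": [-11.98,-4.16,6.88],"turn": [-0.2,0.001,-0.347]}]}}

```text
time: 10.78
tool_pos: [603.8, -113.3, 142.1]
eef_rot: [3.14, 0.523, -1.26]
contact_force: [-0.2, 0.0, -2.8]
width: 0.176
gripper_force: 87.7
```

Run:
```python
from h import *
p,R,s=pose(); o,X,Y,Z=frame(p,R); print(o,Z,np.degrees(np.arctan2(X[1],X[0])),s["joints"].round(2))
C=cal("wrist");im=vision.get_image("wrist");pickle.dump(C,open("w7.pkl","wb"));cv2.imwrite("pics/w7.png",im[:,:,::-1])
for n in("scene","side"):
    im=vision.get_image(n); cv2.imwrite(f"pics/{n}7.png",im[:,:,::-1])
    pr=proj(n,[o+14*Z,o+16*Z+48*X+50*Y,o+16*Z+48*X-50*Y,o+16*Z-76*X-57*Y])
    m,c=blob(im,(5,110,90),(18,255,255),(200,100,450,260)); print(n,pr.round(1).tolist(),[(cv2.contourArea(k),cv2.boundingRect(k)) for k in c])
seg(o,108,(535.3,97,75),108,0,1,10)
```

```text
[575.83018693 -28.01377468  89.98190202] [-2.09104685e-04 -8.79554298e-05  9.99999971e-01] 107.78661717859264 [-0.15  0.36  0.37 -0.48 -1.81  0.41]
scene [[300.4, 183.6], [287.0, 193.9], [282.9, 175.5], [321.2, 171.1]] [(85.5, (295, 180, 13, 10)), (31.5, (392, 100, 9, 10)), (2.0, (333, 115, 4, 2))]
side [[303.6, 189.6], [293.0, 203.6], [281.7, 182.9], [321.5, 172.0]] [(100.0, (298, 184, 14, 11)), (0.0, (232, 101, 4, 1)), (0.0, (210, 101, 17, 1))]
[-0.33, -0.06, 0.25] [-0.002, -0.0, -0.004]
[-1.14, -0.06, 0.84] [-0.002, -0.0, -0.004]
[-2.33, -0.06, 1.72] [-0.002, -0.0, -0.004]
[-3.77, -0.06, 2.79] [-0.002, -0.0, -0.004]
[-5.35, -0.05, 3.96] [-0.002, -0.0, -0.004]
[-6.92, -0.05, 5.12] [-0.002, -0.0, -0.004]
[-8.37, -0.04, 6.19] [-0.002, -0.0, -0.004]
[-9.56, -0.04, 7.07] [-0.002, -0.0, -0.004]
[-10.37, -0.04, 7.67] [-0.002, -0.0, -0.004]
[-10.66, -0.04, 7.89] [-0.002, -0.0, -0.004]
```

Run:
```python
from h import *
C=pickle.load(open("w3.pkl","rb")); a=np.radians(108); X=np.array([np.cos(a),np.sin(a),0]);Y=np.array([-X[1],X[0],0]); H=np.r_[S,125]+100*X
for th in(.7,.8,.9):
    f=lambda F,h:H-X*(F*np.cos(th)-h*np.sin(th))+np.array([0,0,1])*(F*np.sin(th)+h*np.cos(th))
    print(th,proj("wrist",[f(197,-78)+86*Y,f(197,-78)-86*Y,f(210,8.5)+35*Y,f(210,8.5)-35*Y],C).round().tolist())
```

```text
0.7 [[335.0, 185.0], [147.0, 188.0], [277.0, 287.0], [195.0, 287.0]]
0.8 [[336.0, 208.0], [142.0, 209.0], [277.0, 311.0], [196.0, 311.0]]
0.9 [[337.0, 232.0], [138.0, 233.0], [278.0, 334.0], [198.0, 334.0]]
```

The hood edge seen at row 220 gives an angle of about 0.85, so clearance to the hand is only a few mm. I'll go in low, with the soles at 70, and take the last 30 mm slowly while watching the force.

Run:
```python
from h import *
o,*_=frame(*pose()[:2]); seg(o,108,(544.6,68.5,70),108,0,1,10)
```

```text
[-0.22, -0.04, 0.19] [-0.002, -0.0, -0.004]
[-0.81, -0.04, 0.71] [-0.002, -0.0, -0.004]
[-1.69, -0.04, 1.48] [-0.002, -0.0, -0.004]
[-2.75, -0.04, 2.4] [-0.002, -0.0, -0.004]
[-3.91, -0.05, 3.41] [-0.002, -0.0, -0.004]
[-5.07, -0.05, 4.42] [-0.002, -0.0, -0.004]
[-6.13, -0.05, 5.35] [-0.002, -0.0, -0.004]
[-7.0, -0.05, 6.12] [-0.002, -0.0, -0.004]
[-7.6, -0.05, 6.64] [-0.002, -0.0, -0.004]
[-7.82, -0.05, 6.83] [-0.002, -0.0, -0.004]
```

Emit:
{"fn": "move_arm", "kwargs": {"motion": [{"fingers": 0,"xyz": [-0.22,-0.04,0.19],"turn": [0,0,-0.002]},{"fingers": 0,"xyz": [-0.81,-0.04,0.71],"turn": [-0.002,0,-0.004]},{"fingers": 0,"xyz": [-1.69,-0.04,1.48],"turn": [-0.002,0,-0.004]},{"fingers": 0,"xyz": [-2.75,-0.04,2.4],"turn": [-0.002,0,-0.004]},{"fingers": 0,"xyz": [-3.91,-0.05,3.41],"turn": [-0.002,0,-0.004]},{"fingers": 0,"xyz": [-5.07,-0.05,4.42],"turn": [-0.002,0,-0.004]},{"fingers": 0,"xyz": [-6.13,-0.05,5.35],"turn": [-0.002,0,-0.004]},{"fingers": 0,"xyz": [-7,-0.05,6.12],"turn": [-0.002,0,-0.004]},{"fingers": 0,"xyz": [-7.6,-0.05,6.64],"turn": [-0.002,0,-0.004]},{"fingers": 0,"xyz": [-7.82,-0.05,6.83],"turn": [-0.002,0,-0.004]}]}}

```text
time: 12.18
tool_pos: [572.8, -16.0, 122.1]
eef_rot: [3.14, 0.523, -1.255]
contact_force: [-0.3, 1.0, -2.6]
width: 0.175
gripper_force: 87.7
```

Run:
```python
from h import *
p,R,s=pose(); o,X,Y,Z=frame(p,R); print(o,Z,np.degrees(np.arctan2(X[1],X[0])))
for n in("scene","side"):
    im=vision.get_image(n); cv2.imwrite(f"pics/{n}8.png",im[:,:,::-1])
    m,c=blob(im,(5,110,90),(18,255,255),(200,130,380,260)); k=c[0]; M=cv2.moments(k); u=(M["m10"]/M["m00"],M["m01"]/M["m00"]); print(n,u,cv2.contourArea(k),proj(n,[o+14*Z]).round(1),(plane(n,*u,o[2]+14)-o).round(1))
C=cal("wrist");im=vision.get_image("wrist");pickle.dump(C,open("w8.pkl","wb"));cv2.imwrite("pics/w8.png",im[:,:,::-1])
g=np.array([535.3,97,70]); seg(o,108,g,108,0,1,10)
```

```text
[544.47594017  69.20689181  69.94647041] [-5.50732735e-04 -1.87790423e-04  9.99999827e-01] 108.03351410493083
scene (269.8910891089109, 193.7392739273927) 50.5 [[267.5 191.9]] [-8.4 -9.2 14. ]
side (275.22222222222223, 206.2222222222222) 1.5 [[269.  203.8]] [-11.6 -17.3  14. ]
[-0.12, 0.0, 0.08] [-0.0, -0.0, 0.0]
[-0.31, 0.0, 0.19] [-0.0, -0.0, 0.0]
[-0.6, 0.01, 0.35] [-0.0, -0.0, 0.0]
[-0.94, 0.01, 0.55] [-0.0, -0.0, 0.0]
[-1.32, 0.01, 0.76] [-0.0, -0.0, 0.0]
[-1.69, 0.01, 0.98] [-0.0, -0.0, 0.0]
[-2.04, 0.01, 1.18] [-0.0, -0.0, 0.0]
[-2.32, 0.01, 1.34] [-0.0, -0.0, 0.0]
[-2.52, 0.01, 1.45] [-0.0, -0.0, 0.0]
[-2.59, 0.01, 1.49] [-0.0, -0.0, 0.0]
```

View pics/w8.png

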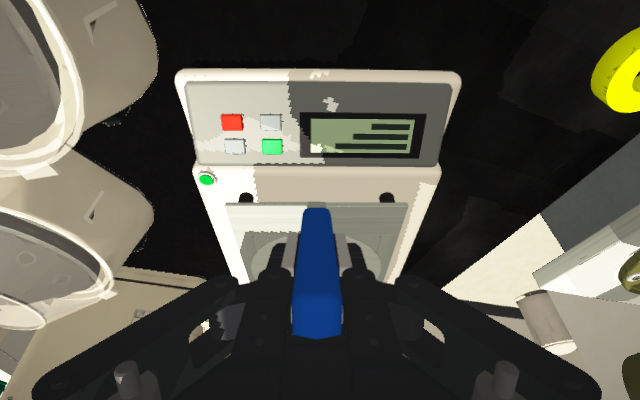

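The heel spans columns 226–408 (middle 317) and the deck corners span 193–440 (middle 316.5), so the fork is centred on the analyser and square to it. I'll go in the last 28 mm.

Emit:
{"fn": "move_arm", "kwargs": {"motion": [{"fingers": 0,"xyz": [-0.2,0,0.11],"turn": [0,0,0]},{"fingers": 0,"xyz": [-0.5,0,0.29],"turn": [0,0,0]},{"fingers": 0,"xyz": [-0.85,0,0.49],"turn": [0,0,0]},{"fingers": 0,"xyz": [-1.2,0,0.69],"turn": [0,0,0]},{"fingers": 0,"xyz": [-1.55,0,0.89],"turn": [0,0,0]},{"fingers": 0,"xyz": [-1.8,0,1.04],"turn": [0,0,0]}]}}

```text
time: 13.08
tool_pos: [566.4, 3.7, 122.2]
eef_rot: [3.14, 0.523, -1.255]
contact_force: [0.5, -0.1, -2.5]
width: 0.172
gripper_force: 87.7
```

Emit:
{"fn": "move_arm", "kwargs": {"motion": [{"fingers": 0,"xyz": [-0.2,0,0.12],"turn": [0,0,0]},{"fingers": 0,"xyz": [-0.4,0,0.23],"turn": [0,0,0]},{"fingers": 0,"xyz": [-0.6,0,0.35],"turn": [0,0,0]},{"fingers": 0,"xyz": [-0.75,0,0.43],"turn": [0,0,0]},{"fingers": 0,"xyz": [-0.8,0,0.46],"turn": [0,0,0]},{"fingers": 0,"xyz": [-0.8,0,0.46],"turn": [0,0,0]}]}}

```text
time: 13.82
tool_pos: [563.6, 12.2, 122.1]
eef_rot: [3.14, 0.523, -1.256]
contact_force: [0.5, 0.2, -2.7]
width: 0.173
gripper_force: 87.8
```

Run:
```python
from h import *
p,R,s=pose(); o,X,Y,Z=frame(p,R); print(o,Z,np.degrees(np.arctan2(X[1],X[0])),s["contact_force"],s["ft_torque"])
g=np.array([535.3,97,0])
for z in(66,63,60,57,54): rows([(g+[0,0,z],108)])
```

```text
[535.31505248  97.37373238  69.97960003] [-5.21286427e-04 -2.17544324e-04  9.99999837e-01] 108.0167970382369 [ 0.54395933  0.17607281 -2.73561816] [-1.79528207 -0.57390474 -0.02690172]
[0.23, 0.01, 0.33] [-0.0, 0.0, 0.0]
[0.38, 0.01, 0.59] [-0.0, 0.0, 0.0]
[0.53, 0.01, 0.85] [-0.0, 0.0, 0.0]
[0.68, 0.01, 1.11] [-0.0, 0.0, 0.0]
[0.83, 0.01, 1.37] [-0.0, 0.0, 0.0]
```

Emit:
{"fn": "move_arm", "kwargs": {"motion": [{"fingers": 0,"xyz": [0.1,0,0.17],"turn": [0,0,0]},{"fingers": 0,"xyz": [0.2,0,0.35],"turn": [0,0,0]},{"fingers": 0,"xyz": [0.28,0,0.48],"turn": [0,0,0]},{"fingers": 0,"xyz": [0.33,0,0.57],"turn": [0,0,0]},{"fingers": 0,"xyz": [0.38,0,0.66],"turn": [0,0,0]},{"fingers": 0,"xyz": [0.43,0,0.74],"turn": [0,0,0]},{"fingers": 0,"xyz": [0.48,0,0.83],"turn": [0,0,0]},{"fingers": 0,"xyz": [0.53,0,0.92],"turn": [0,0,0]},{"fingers": 0,"xyz": [0.53,0,0.92],"turn": [0,0,0]}]}}

```text
time: 14.95
tool_pos: [563.6, 12.2, 111.4]
eef_rot: [3.14, 0.524, -1.256]
contact_force: [-0.2, 0.2, -0.9]
width: 0.174
gripper_force: 87.8
```

Run:
```python
from h import *
p,R,s=pose(); o,X,Y,Z=frame(p,R); print(o,s["contact_force"],s["ft_torque"])
for n in("scene","side"):
    im=vision.get_image(n); cv2.imwrite(f"pics/{n}9.png",im[:,:,::-1])
    m,c=blob(im,(5,110,60),(18,255,255),(200,130,380,260)); print(n,[(cv2.contourArea(k),cv2.boundingRect(k)) for k in c[:1]],proj(n,[np.r_[S,76]]).round(1))
```

```text
[535.25603561  97.42307486  59.25538917] [-0.21274433  0.1755338  -0.92341671] [-1.72204629 -0.57170344  0.06717826]
scene [(6.5, (260, 196, 6, 5))] [[259.4 194.8]]
side [] [[260.5 208.3]]
```

Emit:
{"fn": "move_arm", "kwargs": {"motion": [{"fingers": 0,"xyz": [0.1,0,0.17],"turn": [0,0,0]},{"fingers": 0,"xyz": [0.2,0,0.35],"turn": [0,0,0]},{"fingers": 0,"xyz": [0.25,0,0.43],"turn": [0,0,0]},{"fingers": 0,"xyz": [0.25,0,0.43],"turn": [0,0,0]}]}}

```text
time: 15.55
tool_pos: [563.5, 12.2, 106.4]
eef_rot: [3.14, 0.524, -1.256]
contact_force: [-0.3, 0.1, -2.0]
width: 0.176
gripper_force: 87.8
```

Run:
```python
from h import *
p,R,s=pose(); o,X,Y,Z=frame(p,R); print(o,Z,s["contact_force"],s["ft_torque"])
a=np.radians(108); Xa=np.array([np.cos(a),np.sin(a),0]); d=o-140*Xa
seg(o,108,d,108,0,1,10)
```

```text
[535.23803348  97.3705642   54.25106941] [-2.61178096e-04 -2.82845049e-04  9.99999923e-01] [-0.27142995  0.10053785 -1.98765133] [-1.64958297 -0.56278525 -0.00799379]
[0.34, 0.0, -0.2] [-0.0, 0.0, 0.0]
[1.26, 0.0, -0.73] [-0.0, 0.0, 0.0]
[2.62, 0.01, -1.51] [-0.0, 0.0, 0.0]
[4.27, 0.01, -2.46] [-0.0, 0.0, 0.0]
[6.06, 0.01, -3.5] [-0.0, 0.0, 0.0]
[7.86, 0.02, -4.54] [-0.0, 0.0, 0.0]
[9.5, 0.02, -5.49] [-0.0, 0.0, 0.0]
[10.86, 0.02, -6.27] [-0.0, 0.0, 0.0]
[11.78, 0.02, -6.8] [-0.0, 0.0, 0.0]
[12.12, 0.02, -7.0] [-0.0, 0.0, 0.0]
```

Emit:
{"fn": "move_arm", "kwargs": {"motion": [{"fingers": 0,"xyz": [0.2,0,-0.12],"turn": [0,0,0]},{"fingers": 0,"xyz": [0.5,0,-0.29],"turn": [0,0,0]},{"fingers": 0,"xyz": [0.9,0,-0.52],"turn": [0,0,0]},{"fingers": 0,"xyz": [1.4,0,-0.81],"turn": [0,0,0]},{"fingers": 0,"xyz": [2,0,-1.15],"turn": [0,0,0]}]}}

```text
time: 16.18
tool_pos: [570.9, -10.2, 106.5]
eef_rot: [3.14, 0.523, -1.256]
contact_force: [0.1, -1.1, -1.9]
width: 0.173
gripper_force: 87.8
```

Emit:
{"fn": "move_arm", "kwargs": {"motion": [{"fingers": 0,"xyz": [0.7,0,-0.4],"turn": [0,0,0]},{"fingers": 0,"xyz": [1.6,0,-0.92],"turn": [0,0,0]},{"fingers": 0,"xyz": [2.8,0,-1.62],"turn": [0,0,0]},{"fingers": 0,"xyz": [4.2,0,-2.42],"turn": [0,0,0]},{"fingers": 0,"xyz": [5.8,0,-3.35],"turn": [0,0,0]},{"fingers": 0,"xyz": [7.3,0,-4.21],"turn": [0,0,0]},{"fingers": 0,"xyz": [8.6,0,-4.97],"turn": [0,0,0]},{"fingers": 0,"xyz": [9.6,0,-5.54],"turn": [0,0,0]},{"fingers": 0,"xyz": [10.2,0,-5.89],"turn": [0,0,0]},{"fingers": 0,"xyz": [10.4,0,-6],"turn": [0,0,0]}]}}

```text
time: 17.42
tool_pos: [608.2, -124.1, 106.4]
eef_rot: [3.14, 0.524, -1.256]
contact_force: [0.2, 0.5, -1.5]
width: 0.172
gripper_force: 87.8
```

Run:
```python
from h import *
p,R,s=pose(); o,X,Y,Z=frame(p,R); print(o,Z,s["contact_force"],s["ft_torque"])
C=cal("wrist");im=vision.get_image("wrist");pickle.dump(C,open("w10.pkl","wb"));cv2.imwrite("pics/w10.png",im[:,:,::-1])
m,c=blob(im,(5,110,50),(25,255,255)); print([(cv2.contourArea(k),cv2.boundingRect(k)) for k in c[:2]],proj("wrist",[np.r_[S,76]],C))
for n in("scene","side"):
    im=vision.get_image(n); cv2.imwrite(f"pics/{n}10.png",im[:,:,::-1])
    m,c=blob(im,(5,110,50),(18,255,255),(200,130,380,260)); print(n,[(cv2.contourArea(k),cv2.boundingRect(k)) for k in c[:1]],proj(n,[np.r_[S,76]]).round(1))
print("up");rows([(o+[0,0,40],108)])
```

```text
[579.89647867 -38.88301872  54.24595723] [-4.02684229e-04 -3.76683009e-04  9.99999845e-01] [ 0.21352098  0.54988771 -1.50305937] [-1.65384919 -0.5610663  -0.04120415]
[(0.0, (634, 377, 1, 1)), (0.0, (634, 330, 1, 1))] [[316.89489442 337.76858113]]
scene [(6.5, (260, 196, 6, 5))] [[259.4 194.8]]
side [] [[260.5 208.3]]
up
[-1.95, 0.01, -3.48] [-0.0, 0.0, 0.001]
```

The specimen stayed at scene (260,196) throughout the withdrawal, so the pan is on the support. I'll take the handler back to its old place.

Run:
```python
from h import *
p,R,s=pose(); o,X,Y,Z=frame(p,R)
seg(o,108,(539.4,-289,66),61.6,0,1,10)
```

```text
[0.53, 0.53, -0.34] [0.011, 0.0, 0.02]
[1.95, 1.97, -1.26] [0.042, 0.0, 0.074]
[3.98, 4.08, -2.59] [0.087, -0.0, 0.152]
[6.37, 6.62, -4.14] [0.142, -0.0, 0.248]
[8.87, 9.36, -5.78] [0.202, -0.0, 0.352]
[11.26, 12.04, -7.36] [0.262, -0.001, 0.455]
[13.38, 14.45, -8.76] [0.317, -0.001, 0.551]
[15.06, 16.39, -9.88] [0.362, -0.001, 0.629]
[16.18, 17.68, -10.62] [0.393, -0.001, 0.682]
[16.58, 18.15, -10.89] [0.405, -0.001, 0.702]
```

Emit:
{"fn": "move_arm", "kwargs": {"motion": [{"fingers": 0,"xyz": [0.53,0.53,-0.34],"turn": [0.011,0,0.02]},{"fingers": 0,"xyz": [1.95,1.97,-1.26],"turn": [0.042,0,0.074]},{"fingers": 0,"xyz": [3.98,4.08,-2.59],"turn": [0.087,0,0.152]},{"fingers": 0,"xyz": [6.37,6.62,-4.14],"turn": [0.142,0,0.248]},{"fingers": 0,"xyz": [8.87,9.36,-5.78],"turn": [0.202,0,0.352]},{"fingers": 0,"xyz": [11.26,12.04,-7.36],"turn": [0.262,0,0.455]},{"fingers": 0,"xyz": [13.38,14.45,-8.76],"turn": [0.317,0,0.551]},{"fingers": 0,"xyz": [15.06,16.39,-9.88],"turn": [0.362,0,0.629]},{"fingers": 0,"xyz": [16.18,17.68,-10.62],"turn": [0.393,0,0.682]},{"fingers": 0,"xyz": [16.58,18.15,-10.89],"turn": [0.405,-0.001,0.702]}]}}

```text
time: 18.82
tool_pos: [496.5, -369.2, 118.5]
eef_rot: [3.14, 0.523, -2.068]
contact_force: [-0.4, 0.2, -2.5]
width: 0.174
gripper_force: 87.9
```

Emit:
{"fn": "move_arm", "kwargs": {"motion": [{"fingers": 0,"xyz": [0.5,0,0.87],"turn": [0,0,0]},{"fingers": 0,"xyz": [1.1,0,1.9],"turn": [0,0,0]},{"fingers": 0,"xyz": [1.7,0,2.94],"turn": [0,0,0]},{"fingers": 0,"xyz": [2.2,0,3.81],"turn": [0,0,0]},{"fingers": 0,"xyz": [2.6,0,4.5],"turn": [0,0,0]},{"fingers": 0,"xyz": [2.8,0,4.85],"turn": [0,0,0]},{"fingers": 0,"xyz": [2.9,0,5.02],"turn": [0,0,0]},{"fingers": 0,"xyz": [2.9,0,5.02],"turn": [0,0,0]}]}}

```text
time: 19.82
tool_pos: [497.1, -368.6, 60.4]
eef_rot: [3.14, 0.523, -2.066]
contact_force: [0.1, -0.2, -2.3]
width: 0.174
gripper_force: 87.9
```

Run:
```python
from h import *
p,R,s=pose(); o,X,Y,Z=frame(p,R); print(o,Z,s["contact_force"],s["ft_torque"])
rows([((o[0],o[1],0),61.6)])
```

```text
[ 539.31668685 -289.42257561    8.23505114] [-6.18609014e-04  6.36112109e-04  9.99999603e-01] [ 0.11496569 -0.15653386 -2.27784624] [-1.57037614  0.81383086  0.02204761]
[0.41, -0.01, 0.72] [-0.001, -0.0, 0.0]
```

Emit:
{"fn": "move_arm", "kwargs": {"motion": [{"fingers": 0,"xyz": [0.15,0,0.26],"turn": [0,0,0]},{"fingers": 0,"xyz": [0.28,0,0.48],"turn": [0,0,0]},{"fingers": 0,"xyz": [0.37,0,0.64],"turn": [0,0,0]},{"fingers": 0,"xyz": [0.41,0,0.72],"turn": [0,0,0]},{"fingers": 0,"xyz": [0.41,0,0.72],"turn": [0,0,0]}]}}

```text
time: 20.45
tool_pos: [497.0, -368.5, 52.2]
eef_rot: [3.14, 0.523, -2.066]
contact_force: [-1.0, 0.3, -0.0]
width: 0.172
gripper_force: 88.0
```

Emit:
{"fn": "move_arm", "kwargs": {"motion": [{"fingers": 2.2,"xyz": [0,0,0],"turn": [0,0,0]},{"fingers": 3.5,"xyz": [0,0,0],"turn": [0,0,0]},{"fingers": 5,"xyz": [0,0,0],"turn": [0,0,0]},{"fingers": 6,"xyz": [0,0,-0.5],"turn": [0,0,0]},{"fingers": 6,"xyz": [0,0,-2.5],"turn": [0,0,0]},{"fingers": 6,"xyz": [0,0,-5.5],"turn": [0,0,0]},{"fingers": 6,"xyz": [0,0,-9],"turn": [0,0,0]},{"fingers": 6,"xyz": [0,0,-13],"turn": [0,0,0]},{"fingers": 4,"xyz": [0,0,-17],"turn": [0,0,0]},{"fingers": 0,"xyz": [0,0,-20],"turn": [0,0,0]}]}}

```text
time: 21.7
tool_pos: [448.8, -458.2, 228.6]
eef_rot: [-3.14, 0.521, -2.066]
contact_force: [0.5, -0.5, 0.2]
width: 0.285
gripper_force: 0.0
```

Run:
```python
from h import *
p,R,s=pose(); print(p,s["width"],s["time"])
C=cal("wrist");im=vision.get_image("wrist");pickle.dump(C,open("w11.pkl","wb"));cv2.imwrite("pics/w11.png",im[:,:,::-1])
m,c=blob(im,(100,120,60),(125,255,255)); print([cv2.boxPoints(cv2.minAreaRect(q)).round().tolist() for q in c[:1]])
o=np.array([539.4,-289.3,0]);a=np.radians(61.6);x=np.array([np.cos(a),np.sin(a),0]);z=np.array([0,0,1])
G=o-99*x+69.7*z;print(proj("wrist",[G,G+42*(-.5*x+.866*z),G-50*(-.5*x+.866*z)],C).round().tolist())
# hood tab plan
a=np.radians(108); X=np.array([np.cos(a),np.sin(a),0]); H=np.r_[S,125]+100*X
for th in(.85,.6,.3,.0): print(th,(H-X*(210*np.cos(th)-8.5*np.sin(th))+z*(210*np.sin(th)+8.5*np.cos(th))).round(1))
```

```text
[ 448.82558301 -458.19844005  228.61929199] 0.2850585375511368 21.7
[[[308.0, 155.0], [325.0, 155.0], [325.0, 189.0], [308.0, 189.0]]]
[[316.0, 174.0], [316.0, 183.0], [316.0, 166.0]]
0.85 [546.5  62.6 288.4]
0.6 [557.7  28.  250.6]
0.3 [ 5.668e+02 -1.000e-01  1.952e+02]
0.0 [570.5 -11.4 133.5]
```

The handler stands where it was, and the handle projects as expected. Next I'll close the hood with shut fingers, pointing down and following the tab's arc.

```bash
cat >> h.py <<'E'
def tip(th,dz=0):
    a=np.radians(108); X=np.array([np.cos(a),np.sin(a),0]); H=np.r_[S,125]+100*X
    F=212*np.cos(th)-8.5*np.sin(th)-11*np.sin(th)/.75; return H-X*F+np.array([0,0,212*np.sin(th)+8.5*np.cos(th)+dz])
E
python3 - <<'E'
from h import *
for th in(.9,.85,.8,.4,0): print(th,tip(th).round(1))
d,t=rel(tip(.85,60),att(108,0)); print(d,t)
m=pose()[2]; print(m["joints"].round(2))
E
```

```text
0.9 [540.7  80.2 296.3]
0.85 [543.5  71.8 289.9]
0.8 [546.1  63.6 283. ]
0.4 [563.2  11.2 215.4]
0 [571.1 -13.3 133.5]
[-50.467  16.914  15.101] [-0.2144  0.4872 -0.7913]
[-0.79  0.33  0.51 -0.52 -1.87  0.17]
```

Emit:
{"fn": "move_arm", "kwargs": {"motion": [{"fingers": 0,"xyz": [-3,1,0],"turn": [-0.015,0.03,-0.05]},{"fingers": 0,"xyz": [-7.5,2.5,1],"turn": [-0.036,0.08,-0.13]},{"fingers": 0,"xyz": [-12.5,4.2,2.5],"turn": [-0.055,0.125,-0.2]},{"fingers": 0,"xyz": [-17.5,5.9,4.2],"turn": [-0.08,0.18,-0.29]},{"fingers": 0,"xyz": [-22.5,7.6,5.9],"turn": [-0.1,0.23,-0.37]},{"fingers": 0,"xyz": [-27.5,9.3,7.6],"turn": [-0.12,0.28,-0.45]},{"fingers": 0,"xyz": [-32.5,11,9.3],"turn": [-0.145,0.33,-0.53]},{"fingers": 0,"xyz": [-37.5,12.6,11],"turn": [-0.165,0.38,-0.61]},{"fingers": 0,"xyz": [-42,14.1,12.4],"turn": [-0.19,0.43,-0.7]},{"fingers": 0,"xyz": [-46,15.4,13.6],"turn": [-0.214,0.487,-0.791]}]}}

```text
time: 23.0
tool_pos: [535.6, 28.1, 339.6]
eef_rot: [-3.14, 0.006, -1.252]
contact_force: [0.7, -1.1, 0.4]
width: 0.0
gripper_force: 0.0
```

Run:
```python
from h import *
p,R,s=pose(); print(p,s["joints"].round(2),s["time"],s["width"])
C=cal("wrist");im=vision.get_image("wrist");pickle.dump(C,open("w12.pkl","wb"));cv2.imwrite("pics/w12.png",im[:,:,::-1])
m,c=blob(im,(5,110,50),(22,255,255)); print([(cv2.contourArea(k),cv2.boundingRect(k)) for k in c[:2]],proj("wrist",[np.r_[S,76]],C))
for d in(60,10): print(rel(tip(.85,d),att(108,0)))
```

```text
[535.62708243  28.10558901 339.625477  ] [ 0.42 -0.09  0.16 -0.01 -1.82 -0.11] 23.0 0.0004973084373803484
[] [[301.57309124 202.61046828]]
(array([-3.482, -1.917, -1.065]), array([-0.0003,  0.0047,  0.0128]))
(array([-3.459, -1.916,  3.935]), array([-0.0003,  0.0047,  0.0128]))
```

Emit:
{"fn": "move_arm", "kwargs": {"motion": [{"fingers": 0,"xyz": [-1.5,-0.9,-1.07],"turn": [0,0.005,0.013]},{"fingers": 0,"xyz": [-3,-1.7,-1],"turn": [0,0.005,0.013]},{"fingers": 0,"xyz": [-3.48,-1.92,0],"turn": [0,0.005,0.013]},{"fingers": 0,"xyz": [-3.48,-1.92,2],"turn": [0,0.005,0.013]},{"fingers": 0,"xyz": [-3.48,-1.92,3],"turn": [0,0.005,0.013]},{"fingers": 0,"xyz": [-3.48,-1.92,3.5],"turn": [0,0.005,0.013]},{"fingers": 0,"xyz": [-3.48,-1.92,3.5],"turn": [0,0.005,0.013]}]}}

```text
time: 23.92
tool_pos: [543.1, 66.0, 302.8]
eef_rot: [3.141, 0.003, -1.268]
contact_force: [0.5, -0.1, 0.3]
width: -0.001
gripper_force: 0.0
```

Run:
```python
from h import *
p,R,s=pose(); print(p,s["contact_force"])
for th in np.linspace(.85,0,18): d,t=rel(tip(th),att(108,0)); print(th.round(2),d.round(2).tolist(),t)
```

```text
[543.05708026  65.95045808 302.77765736] [ 0.52666755 -0.07548693  0.29710963]
0.85 [-0.54, -0.21, 1.29] [ 0.0003  0.0031 -0.0114]
0.8 [0.32, -0.22, 1.98] [ 0.0003  0.0031 -0.0114]
0.75 [1.14, -0.23, 2.7] [ 0.0003  0.0031 -0.0114]
0.7 [1.94, -0.24, 3.46] [ 0.0003  0.0031 -0.0114]
0.65 [2.69, -0.25, 4.26] [ 0.0003  0.0031 -0.0114]
0.6 [3.41, -0.26, 5.1] [ 0.0003  0.0031 -0.0114]
0.55 [4.08, -0.27, 5.96] [ 0.0003  0.0031 -0.0114]
0.5 [4.72, -0.27, 6.85] [ 0.0003  0.0031 -0.0114]
0.45 [5.31, -0.28, 7.77] [ 0.0003  0.0031 -0.0114]
0.4 [5.86, -0.29, 8.72] [ 0.0003  0.0031 -0.0114]
0.35 [6.35, -0.29, 9.69] [ 0.0003  0.0031 -0.0114]
0.3 [6.8, -0.3, 10.68] [ 0.0003  0.0031 -0.0114]
0.25 [7.21, -0.3, 11.69] [ 0.0003  0.0031 -0.0114]
0.2 [7.56, -0.31, 12.71] [ 0.0003  0.0031 -0.0114]
0.15 [7.86, -0.31, 13.74] [ 0.0003  0.0031 -0.0114]
0.1 [8.11, -0.31, 14.79] [ 0.0003  0.0031 -0.0114]
0.05 [8.31, -0.32, 15.84] [ 0.0003  0.0031 -0.0114]
0.0 [8.46, -0.32, 16.9] [ 0.0003  0.0031 -0.0114]
```

Emit:
{"fn": "move_arm", "kwargs": {"motion": [{"fingers": 0,"xyz": [-0.3,-0.2,1],"turn": [0,0,-0.01]},{"fingers": 0,"xyz": [0.32,-0.22,1.98],"turn": [0,0,-0.01]},{"fingers": 0,"xyz": [0.75,-0.23,2.35],"turn": [0,0,-0.01]},{"fingers": 0,"xyz": [1.14,-0.23,2.7],"turn": [0,0,-0.01]},{"fingers": 0,"xyz": [1.55,-0.24,3.08],"turn": [0,0,-0.01]},{"fingers": 0,"xyz": [1.94,-0.24,3.46],"turn": [0,0,-0.01]}]}}

```text
time: 24.68
tool_pos: [551.2, 48.4, 267.8]
eef_rot: [3.141, 0.003, -1.257]
contact_force: [-0.7, 2.8, 0.2]
width: -0.003
gripper_force: 1.1
```

Run:
```python
from h import *
p,R,s=pose(); print(p,s["contact_force"],s["ft_torque"])
for th in np.linspace(.65,0,14): d,t=rel(tip(th),att(108,0)); print(th.round(2),d.round(2).tolist())
```

```text
[551.21289917  48.43289483 267.82392879] [-0.66055612  2.81103439  0.21738492] [0.90258164 0.25850951 0.04820063]
0.65 [0.76, 0.02, 0.77]
0.6 [1.48, 0.01, 1.6]
0.55 [2.16, 0.01, 2.47]
0.5 [2.79, 0.01, 3.36]
0.45 [3.38, 0.01, 4.28]
0.4 [3.93, 0.01, 5.23]
0.35 [4.43, 0.01, 6.2]
0.3 [4.88, 0.01, 7.19]
0.25 [5.28, 0.01, 8.2]
0.2 [5.64, 0.01, 9.22]
0.15 [5.94, 0.01, 10.25]
0.1 [6.19, 0.01, 11.3]
0.05 [6.39, 0.01, 12.35]
0.0 [6.53, 0.01, 13.41]
```

The force on the tool is about 3 N, roughly along +X, so the finger is engaged and drawing the tab forward. I'll continue along the arc.

Emit:
{"fn": "move_arm", "kwargs": {"motion": [{"fingers": 0,"xyz": [0.76,0,0.77],"turn": [0,0,0]},{"fingers": 0,"xyz": [1.48,0,1.6],"turn": [0,0,0]},{"fingers": 0,"xyz": [2.16,0,2.47],"turn": [0,0,0]},{"fingers": 0,"xyz": [2.79,0,3.36],"turn": [0,0,0]},{"fingers": 0,"xyz": [3.38,0,4.28],"turn": [0,0,0]}]}}

```text
time: 25.3
tool_pos: [561.6, 16.0, 224.5]
eef_rot: [3.141, 0.003, -1.258]
contact_force: [-0.3, 2.0, 1.3]
width: -0.002
gripper_force: 1.0
```

Run:
```python
from h import *
p,R,s=pose(); print(p,s["contact_force"],s["ft_torque"])
for th in np.linspace(.45,0,10): d,t=rel(tip(th),att(108,0)); print(th.round(2),d.round(2).tolist())
```

```text
[561.57194633  16.0454667  224.50682749] [-0.29765289  1.99587285  1.33232518] [ 0.73382307  0.24851932 -0.02342267]
0.45 [-0.03, 0.0, -0.04]
0.4 [0.52, -0.0, 0.91]
0.35 [1.01, -0.0, 1.88]
0.3 [1.46, -0.0, 2.87]
0.25 [1.87, -0.0, 3.88]
0.2 [2.22, -0.0, 4.9]
0.15 [2.52, -0.01, 5.93]
0.1 [2.77, -0.01, 6.98]
0.05 [2.97, -0.01, 8.03]
0.0 [3.12, -0.01, 9.09]
```

Working; the vertical share of the force is growing. I'll go on to just above closed.

Emit:
{"fn": "move_arm", "kwargs": {"motion": [{"fingers": 0,"xyz": [0.52,0,0.91],"turn": [0,0,0]},{"fingers": 0,"xyz": [1.01,0,1.88],"turn": [0,0,0]},{"fingers": 0,"xyz": [1.46,0,2.87],"turn": [0,0,0]},{"fingers": 0,"xyz": [1.87,0,3.88],"turn": [0,0,0]},{"fingers": 0,"xyz": [2.22,0,4.9],"turn": [0,0,0]},{"fingers": 0,"xyz": [2.52,0,5.93],"turn": [0,0,0]},{"fingers": 0,"xyz": [2.77,0,6.98],"turn": [0,0,0]},{"fingers": 0,"xyz": [2.95,0,7.8],"turn": [0,0,0]},{"fingers": 0,"xyz": [3.05,0,8.4],"turn": [0,0,0]}]}}

```text
time: 26.42
tool_pos: [570.7, -12.3, 140.5]
eef_rot: [3.141, 0.003, -1.257]
contact_force: [-0.4, 1.0, 1.8]
width: -0.001
gripper_force: 0.8
```

Run:
```python
from h import *
p,R,s=pose(); print(p,s["contact_force"],s["ft_torque"]); print(rel(tip(0),att(108,0)))
```

```text
[570.73694046 -12.30854666 140.49926198] [-0.4211899   0.99769315  1.76761172] [0.41690324 0.17191831 0.00720485]
(array([ 0.11 , -0.005,  0.7  ]), array([ 0.0007,  0.0031, -0.0009]))
```

Next I'll press down in small steps until the stop is felt.

Emit:
{"fn": "move_arm", "kwargs": {"motion": [{"fingers": 0,"xyz": [0.05,0,0.3],"turn": [0,0,0]},{"fingers": 0,"xyz": [0.1,0,0.55],"turn": [0,0,0]},{"fingers": 0,"xyz": [0.1,0,0.7],"turn": [0,0,0]},{"fingers": 0,"xyz": [0.1,0,0.7],"turn": [0,0,0]}]}}

```text
time: 26.92
tool_pos: [571.1, -13.2, 134.0]
eef_rot: [3.141, 0.003, -1.258]
contact_force: [0.3, 0.6, 0.4]
width: 0.003
gripper_force: 0.2
```

Emit:
{"fn": "move_arm", "kwargs": {"motion": [{"fingers": 0,"xyz": [0,0,0.05],"turn": [0,0,0]},{"fingers": 0,"xyz": [0,0,0.1],"turn": [0,0,0]},{"fingers": 0,"xyz": [0,0,0.1],"turn": [0,0,0]}]}}

```text
time: 27.3
tool_pos: [571.2, -13.2, 133.6]
eef_rot: [-3.141, 0.003, -1.257]
contact_force: [-2.3, -0.2, 5.1]
width: 0.0
gripper_force: 2.4
```

Emit:
{"fn": "move_arm", "kwargs": {"motion": [{"fingers": 0,"xyz": [0,0,0.05],"turn": [0,0,0]},{"fingers": 0,"xyz": [0,0,0.08],"turn": [0,0,0]},{"fingers": 0,"xyz": [0,0,0.08],"turn": [0,0,0]}]}}

```text
time: 27.68
tool_pos: [571.2, -13.2, 133.6]
eef_rot: [-3.141, 0.003, -1.257]
contact_force: [-3.5, 0.6, 7.5]
width: -0.003
gripper_force: 4.0
```

The tab is at its closed height (133.6 against 133.5) and force rises without motion, so the hood is closed. I'll retreat upward and check.

Emit:
{"fn": "move_arm", "kwargs": {"motion": [{"fingers": 0,"xyz": [0.1,0,-0.3],"turn": [0,0,0]},{"fingers": 0,"xyz": [0.3,0,-2],"turn": [0,0,0]},{"fingers": 0,"xyz": [0.5,0,-5],"turn": [0,0,0]},{"fingers": 0,"xyz": [0.5,0,-9],"turn": [0,0,0]},{"fingers": 0,"xyz": [0.5,0,-14],"turn": [0,0,0]},{"fingers": 0,"xyz": [0.5,0,-19],"turn": [0,0,0]},{"fingers": 0,"xyz": [0.5,0,-22],"turn": [0,0,0]},{"fingers": 0,"xyz": [0.5,0,-22],"turn": [0,0,0]}]}}

```text
time: 28.68
tool_pos: [573.5, -18.8, 356.0]
eef_rot: [-3.136, 0.002, -1.258]
contact_force: [0.6, -0.9, 0.4]
width: 0.002
gripper_force: 0.0
```

Run:
```python
from h import *
p,R,s=pose(); print(p,s["contact_force"],s["time"])
C=cal("wrist");im=vision.get_image("wrist");cv2.imwrite("pics/w13.png",im[:,:,::-1])
a=np.radians(108); X=np.array([np.cos(a),np.sin(a),0]);Y=np.array([-X[1],X[0],0]); H=np.r_[S,125]+100*X
for th in(0,.05): 
  z=np.array([0,0,1]);f=lambda F,h:H-X*(F*np.cos(th)-h*np.sin(th))+z*(F*np.sin(th)+h*np.cos(th))
  print(th,proj("wrist",[f(222,8.5)+35*Y,f(222,8.5)-35*Y,f(197,8.5)+35*Y,f(197,8.5)-35*Y,f(197,37)+86*Y,f(197,37)-86*Y],C).round().tolist())
# dark-grey tab: row profile at image column through tab
u=int(proj("wrist",[H-X*210+8.5*z+20*Y],C)[0,0]); g=cv2.cvtColor(im,cv2.COLOR_RGB2GRAY); print(u,g[60:260:2,u].tolist())
im=vision.get_image("side"); cv2.imwrite("pics/side13.png",im[:,:,::-1])
im=vision.get_image("scene"); cv2.imwrite("pics/scene13.png",im[:,:,::-1])
m,c=blob(im,(25,120,120),(45,255,255),(300,230,380,280)); M=cv2.moments(c[0]); print("tape",M["m10"]/M["m00"],M["m01"]/M["m00"])
m,c=blob(im,(100,120,60),(125,255,255),(395,190,460,245)); print("handle",cv2.minAreaRect(c[0]))
m,c=blob(im,(100,120,60),(125,255,255),(335,140,380,180)); print("cap",cv2.boundingRect(c[0]) if c else 0)
```

```text
[573.50096486 -18.84605813 356.04982142] [ 0.58625552 -0.92057574  0.37495499] 28.675
0 [[346.0, 163.0], [289.0, 163.0], [346.0, 183.0], [290.0, 183.0], [392.0, 188.0], [244.0, 189.0]]
0.05 [[347.0, 165.0], [288.0, 165.0], [346.0, 185.0], [289.0, 185.0], [394.0, 193.0], [242.0, 193.0]]
333 [11, 11, 11, 13, 11, 10, 12, 12, 12, 10, 10, 11, 11, 10, 11, 11, 11, 12, 12, 11, 13, 10, 11, 8, 12, 11, 11, 10, 11, 12, 12, 12, 61, 243, 134, 155, 156, 159, 160, 157, 39, 205, 228, 211, 208, 190, 201, 59, 204, 19, 48, 73, 67, 113, 155, 149, 147, 146, 143, 143, 141, 139, 123, 115, 132, 132, 215, 234, 241, 248, 248, 248, 248, 248, 248, 247, 247, 247, 247, 247, 247, 247, 241, 34, 29, 28, 29, 28, 27, 28, 21, 30, 17, 17, 17, 18, 19, 17, 20, 17]
tape 326.1542890040299 256.0523891767415
handle ((416.4179992675781, 221.90162658691406), (8.066324234008789, 25.35130500793457), 50.194427490234375)
cap (348, 153, 12, 12)
```

The tape, bottle cap and handler are unchanged in the scene view, and the tab-to-hood spacing matches closed.

```bash
python3 -c "
from bench import job
print(job.job_done())"
```

```text
the job is handed in; nothing more can be done
None
```

I handed the job in at about 29 s: the pan with the specimen is on the support, the handler is back on its feet where it started, and the hood is closed. The tape and bottle have not moved; I did not check the jar again after the start, nor see the pan under the closed hood.

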